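Clamp the gold doll top in the bench press

TASK

Slide the gold doll top, standing upright, straight back into the walnut V-nest under the cork pad of the green lever press. Then press in the red release button in the lever's grip and, keeping it pressed, swing the lever all the way down, so that the pad holds the doll top and the lever latches there with its button sprung out again. Let go, and leave the other things on the bench where they are.

Things in the scene. Friction and masses are not known exactly. Their poses are not given: they have to be found in the camera images.
- doll_center (a point): loose gold-lacquered doll top, 0.15-0.28 kg, upright on the bench before the press. Round: 90 mm across up to 34 mm height, then narrowing to a 67 mm neck at 55-66 mm and a crown with a flat spot 28 mm across at 95 mm. This point: on its axis, half-way up (47.5 mm above the bench); z up. Slides with 1 to 2 N; pushed low down it does not tip.
- nest (a point): point on the bench, under the cork pad, where the doll top's axis belongs; reached when the doll top touches both walnut fences (30 mm high, at +x, 45 degrees to either side). Axes are the press's: x from the V's open mouth towards the column, away from the robot; y left; z up. The doll top slides on bare bench all the way.
- press: green lever press, fixed; origin on the bench under the column, 90 mm to +x of the nest, same axes. Its head over the nest is 60 mm wide (y), reaches 16 mm to -x of the nest and spans heights 150-215 mm; the ram stands out above to 278 mm. A tool that pushes the doll top home must lean back towards -x to clear it. The lever swings in the plane 125 mm to -y of the nest.
- lever_hinge (a point): centre of the lever's hinge, 170 mm above the bench, 60 mm to +x and 125 mm to -y of the nest. The lever runs from here along this frame's own -x (towards the robot, rising when raised); y is the level hinge line, z square to the lever. Black grip: 113 to 208 mm from the hinge, 26 mm wide, 24 mm thick.
- button_top (a point): crown of the red release button, 26 mm across, in the upper face of the grip: 195 mm from the hinge along the lever and, when out, 32 mm above the lever's centre line (20 mm above the grip). Domed, radius 20 mm. z is square to the lever, outwards; press along -z, 8 mm to its stop, 1.5 N rising to 3.5 N.
- button (a joint): travel of the release button, m: 0 out, 0.008 pressed in. It withdraws a brass pawl from pins; over about 0.006 frees the lever. Springs out by itself when let go, unless the pawl stands on a pin.
- lever (a joint): lever angle, rad: 0 raised to its stop (0.58 above level), 1.08 down at its stop (0.50 below level). Starts at 0-0.12. With the button out, pins block it at about 0.15 and later; past about 1.0 the pawl springs out behind the last pin and latches it. Stiff, stays where left: 5-7 N down on the button swings it. A radian lowers the pad 36 mm.
- pad: sprung cork pad under the press's ram, a disc 48 mm across; origin at the centre of its underside, 122-127 mm above the bench while the lever is up. It meets the doll top at a lever angle of about 0.9.
- doll_top: the gold doll top itself; origin at the centre of its underside
- dividers: brass dividers, 150 mm long, lying on the bench; leave alone
- drive_center: steel Morse taper drive center, 115 mm long, lying; leave alone
- sizing_gauge: walnut sizing gauge, a notched strip 150 mm long; leave alone
- gouge: turning gouge with wooden handle, 200 mm long, lying; leave alone
- brush: flat brush, 170 mm long, lying; leave alone
- doll_bottom: plain maple doll bottom, 90 mm across, 82 mm high, standing to the right of the press; leave alone
- lacquer_jar: closed amber jar, 72 mm across, 85 mm high, standing to the left of the press; leave alone
There are look-alikes about, which are no part of the job. What is shaped like the doll_top but pink or turquoise is not meant.

How it is judged:
By the outcome, as a careful person would: the job done as asked, in the order asked, and still so for the second after the job is handed in, with the robot touching nothing.
It also fails if it takes over 58 s, if anything falls off the work surface, if the arm or the gripper's body presses on something with over 40 N, if the wrist force passes 120 N, or if a joint passes its speed limit or range.

ROBOT

A 7-joint arm with a two-finger parallel gripper is mounted at the origin on the work surface. World frame = base frame: x ahead of the robot, y to its left, z up, the work surface at z = 0. Lengths are in m, angles in rad, forces in N, time in s.
With the tool pointing down it reaches from about 0.4 to 0.875 m from the base axis. Payload 4.4 kg.
Tool frame: the origin (TCP) lies on the centre line of the jaws, within the pads' length; the fingertips stand 11 mm ahead of it and the grasp point (between the pads) lies 8 mm behind it (robot.tip_reach is the distance from the TCP to the fingertips, in m); y points along the fingers, x is the direction in which the jaws open and shut, and the axes are right-handed (so a half turn about y gives the same grasp; the last joint's range is limited). The gripper opens to 85 mm and grips with 20 to 120 N. Pads are 22 mm wide; open, the fingers measure 114 mm over their backs; the gripper's body (76 mm by 85 mm) begins 54 mm behind the grasp point. The pads swing forward as they close: fully open they stand 13 mm farther back than shut.
Start: joints at [-1.189, 0.628, 0.038, 1.517, -0.027, 0.996, -0.02], TCP at [0.281, 0.586, 0.242] pointing down, gripper open.
Joint ranges: [-3.06, 3.06], [-0.37, 2.12], [-1.25, 1.32], [0.18, 2.47], [-1.1, 4.24], [0.23, 1.98], [-2.94, 2.94]. Speed limits (rad/s): [2.57, 2.57, 3.14, 3.14, 3.14, 3.14, 3.14].

INTERFACE

Orientations are given as a unit quaternion [x, y, z, w].
In Python, from bench import robot gives the robot as it stands.
- The arm moves only by the tool move_arm, never from a script. Its argument "motion" is a list of rows, each a list of 7 numbers: the finger opening in mm, from 0 to 85.4, then the shift along the tool's x, y, z normalised to -1 to 1, where 1 is 200 mm, then the turn, a rotation vector about the tool's x, y, z normalised to -1 to 1, where 1 is 2 pi rad. A call has 1 to 8 rows; each row shifts and turns the commanded pose from where the row before left it, along the tool's axes as they then stand; what a row does not reach is not made up. A row lasts 1/8 s, in which the tool goes at most 62.5 mm and 10.7 degrees, less where a joint would pass 70% of its speed; a pose out of reach is approached as far as the arm can. A call with a number of a shift or a turn outside -1 to 1 is refused whole. A call with a gripper value outside its range is refused whole. The fingers move at their own pace and stop on an object; "force" is the grip in N (left out, the last holds). Time passes only in rows, so rows that do not move let the fingers close. It gives the time, the measured TCP pose, the force and the opening at its end, in the units of the state.
- robot.get_state(): the state, without advancing time (a new reading comes with each control period).
- robot.capture(name): name is "scene" or "side" or "wrist"; returns the picture (480x640x3 uint8, red, green, blue); there is no depth.
- robot.camera_info(name): a dict with "camera_matrix" (3x3 intrinsics, pixels), "world_from_camera" (4x4, takes a point from camera to world coordinates). Camera axes: x right, y down, z forward; pixel columns grow to the right and rows downward; lengths in m; the calibration is good to about 2 mm. A picture is of the moment at which its call begins: read the wrist's pose just before it. camera_info takes no time and is no camera call; for the wrist camera it gives the pose at the moment of the call.
- robot.close_job(): hands the job in, once; it reports no verdict.
Trained networks look in the newest picture that a camera, given by its name, has taken for a name from the list of things; names that differ only in an ending like _2 or _b are one class to them, and where a whole thing is asked for, a point or a joint stands for the part that bears it (a point fixed in the world has none). Each returns a list of dicts, best first, with "p" (0 to 1); they miss things now and then, are a little off and sometimes report something else, mostly with a low value. They report only what shows in the picture. A call takes as long as a camera call. They do not tell look-alikes from the thing itself.
- robot.look_for(target, camera): "extent" ([centre column, centre row, width, height] in pixels, round what is visible of it).
- robot.cut_out(target, camera): "pixels" (480x640 bool, what is visible of it) and "extent" ([centre column, centre row, width, height] in pixels, round what is visible of it).
- robot.tip_of(target, camera): "position" ([column, row] in pixels: a listed point, or the origin of a listed thing).
The state is a dict: "time_s": time; "q": joint angles; "joint_vel": joint speeds; "joint_torque": joint torques, N m; "tcp_pos": TCP position; "tcp_rot": TCP orientation; "ft_force": force on the tool from outside, world axes, zero at the start; "moment": the same for the moment, N m; "width": opening from 0.0 (shut) to 1.0 (fully open).
Only numpy, scipy, OpenCV 4.12 (cv2) and the standard library are available. Lean on these libraries where they do the work, as an engineer would, in place of code of your own. Each camera call takes 0.05 s, during which the arm holds its last target.

## Working session

There is one attempt and no reset: what is moved stays moved. The work goes in short steps, Python scripts to look and compute and a tool call to move; the robot and the scene stay as the last step left them, time stands still between calls to the robot, and variables do not carry over. Pictures are saved under pics/ and viewed, and the job is handed in when it is done.

Besides the shell and the picture viewer there is one more tool, called in YAML: its name, and indented under it one key for each argument. move_arm: Moves the arm, as the interface text tells. Its arguments: {"type":"object","properties":{"motion":{"type":"array","items":{"type":"array","items":{"type":"number"}}},"force":{"type":"number"}},"required":["motion"]}

```bash
ls; mkdir -p pics
python3 - <<'E'
from bench import robot
import cv2, numpy as np
s=robot.get_state(); print(s)
for n in ["scene","side","wrist"]:
    im=robot.capture(n); cv2.imwrite(f"pics/{n}0.png",im[:,:,::-1])
    print(n,{k:np.round(v,4).tolist() for k,v in robot.camera_info(n).items()})
E
```

```text
pics
{'time_s': 0.0, 'q': array([-1.18880644,  0.62934139,  0.03843526,  1.51838125, -0.02700873,
        0.99626997, -0.01999634]), 'joint_vel': array([ 1.37379679e-03,  1.76837004e-04,  8.44056827e-04, -6.66141409e-04,
        5.93608768e-05,  2.37323375e-03, -6.16243891e-04]), 'joint_torque': array([-2.32614620e-04, -5.63408446e+01,  1.22583356e+00, -1.93441057e+01,
        1.07788263e-02,  1.06957546e-02,  2.34615169e-05]), 'tcp_pos': array([0.28114086, 0.58538694, 0.24138776]), 'tcp_rot': array([ 0.59889188,  0.37594581, -0.3770673 , -0.59817515]), 'ft_force': array([-0.22004974,  0.08208368, -0.37179398]), 'moment': array([-0.04372245,  0.033774  ,  0.02515023]), 'width': 1.0043764334424539}
scene {'camera_matrix': [[611.7418, 0.0, 304.224], [0.0, 611.7418, 244.8168], [0.0, 0.0, 1.0]], 'world_from_camera': [[-0.644, 0.4399, -0.6259, 1.5582], [0.7649, 0.3541, -0.5381, 0.8507], [-0.015, -0.8253, -0.5645, 1.0907], [0.0, 0.0, 0.0, 1.0]]}
side {'camera_matrix': [[516.281, 0.0, 316.1906], [0.0, 516.281, 243.1728], [0.0, 0.0, 1.0]], 'world_from_camera': [[0.7814, -0.4367, 0.4458, -0.1193], [-0.6237, -0.5708, 0.5341, -0.7666], [0.0212, -0.6954, -0.7184, 1.232], [0.0, 0.0, 0.0, 1.0]]}
wrist {'camera_matrix': [[396.0551, 0.0, 314.6115], [0.0, 396.0551, 238.4752], [0.0, 0.0, 1.0]], 'world_from_camera': [[0.433, 0.8572, 0.2788, 0.2096], [0.9014, -0.4115, -0.1346, 0.6204], [-0.0007, 0.3096, -0.9509, 0.3724], [0.0, 0.0, 0.0, 1.0]]}
```

View pics/scene0.png

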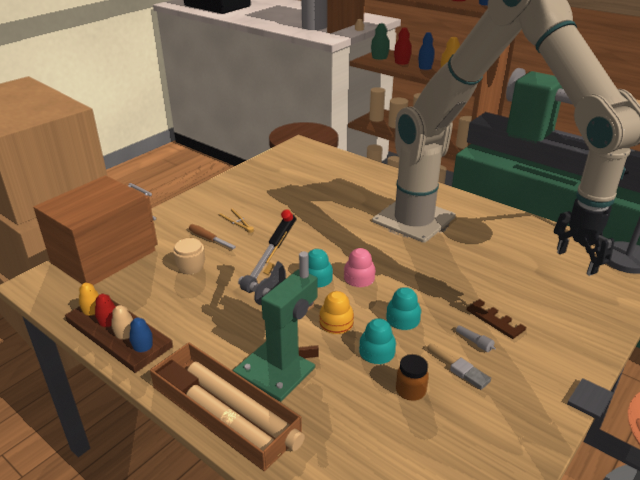

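View pics/side0.png

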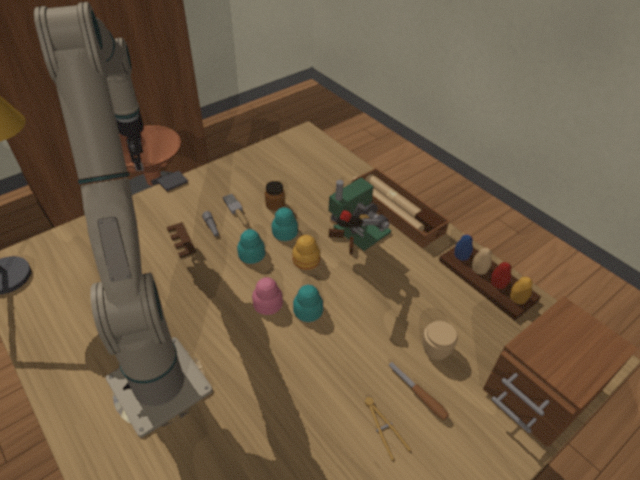

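View pics/wrist0.png

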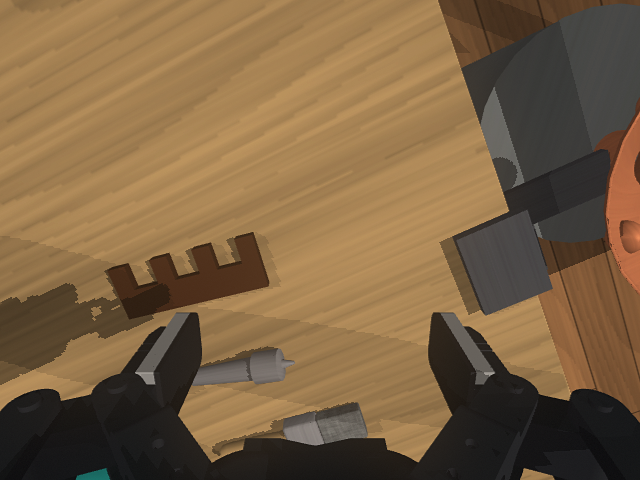

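The scene view shows the gold doll at about (337,310), in front of the press at (285,330). The lever's red button is at (288,215). Turquoise dolls stand at (318,266), (404,306) and (378,340), and the pink one at (360,266). Next I'll triangulate the points.

```bash
cat > h.py <<'E'
import numpy as np, cv2
from bench import robot
from scipy.spatial.transform import Rotation as R
def ray(ci,px):
    K=ci["camera_matrix"];T=ci["world_from_camera"]
    d=T[:3,:3]@np.linalg.solve(K,[px[0],px[1],1.]); return T[:3,3],d/np.linalg.norm(d)
def onz(ci,px,z):
    o,d=ray(ci,px); return o+d*(z-o[2])/d[2]
def tri(rs):
    A=np.zeros((3,3));b=np.zeros(3)
    for o,d in rs:
        P=np.eye(3)-np.outer(d,d);A+=P;b+=P@o
    p=np.linalg.solve(A,b); return p,[np.linalg.norm((np.eye(3)-np.outer(d,d))@(p-o)) for o,d in rs]
def proj(ci,p):
    T=ci["world_from_camera"];c=T[:3,:3].T@(np.asarray(p)-T[:3,3]);q=ci["camera_matrix"]@c;return q[:2]/q[2]
E
python3 - <<'E'
from h import *
for t in ["doll_center","nest","press","lever_hinge","button_top","pad","doll_top","doll_bottom","lacquer_jar"]:
    rs=[]
    for c in ["scene","side"]:
        r=robot.tip_of(t,c); print(t,c,[(np.round(x["position"],1).tolist(),round(x["p"],2)) for x in r[:5]])
        z={"doll_center":.0475}.get(t)
        if z is not None:
            for x in r[:5]: print("   ",np.round(onz(robot.camera_info(c),x["position"],z),3))
        if r: rs.append(ray(robot.camera_info(c),r[0]["position"]))
    if len(rs)==2: print("  tri",np.round(tri(rs)[0],4),np.round(tri(rs)[1],4))
print(robot.get_state()["time_s"])
E
```

```text
doll_center scene [([317.7, 264.3], 0.91), ([336.0, 311.5], 0.84), ([379.7, 336.7], 0.68), ([302.2, 309.2], 0.62), ([361.1, 265.1], 0.61)]
    [ 0.453 -0.049  0.048]
    [0.585 0.119 0.048]
    [0.592 0.261 0.048]
    [0.633 0.045 0.048]
    [0.378 0.05  0.048]
doll_center side [([263.9, 292.6], 0.95), ([307.6, 300.0], 0.94), ([302.0, 248.0], 0.93), ([286.0, 220.7], 0.68), ([248.6, 241.5], 0.65)]
    [0.37  0.05  0.048]
    [ 0.454 -0.049  0.048]
    [0.567 0.125 0.048]
    [0.601 0.256 0.048]
    [0.449 0.251 0.048]
  tri [ 0.4065 -0.0073  0.0571] [0.0635 0.0635]
nest scene []
nest side [([334.4, 250.9], 0.96), ([182.1, 239.6], 0.36)]
press scene [([283.7, 363.0], 0.58)]
press side [([354.1, 232.9], 0.85), ([209.8, 224.1], 0.7), ([305.2, 249.0], 0.28)]
  tri [0.7765 0.1064 0.0027] [0.0009 0.0009]
lever_hinge scene [([245.5, 287.6], 0.88)]
lever_hinge side [([381.3, 220.9], 0.78)]
  tri [ 0.7602 -0.0218  0.1646] [0.0037 0.0037]
button_top scene []
button_top side [([347.1, 210.5], 0.49), ([304.7, 248.3], 0.22)]
pad scene [([304.0, 304.9], 0.42)]
pad side [([337.9, 215.6], 0.61)]
  tri [0.6927 0.1033 0.132 ] [0.0006 0.0006]
doll_top scene [([401.9, 319.9], 0.97), ([316.4, 279.1], 0.86), ([358.4, 275.7], 0.71), ([375.5, 349.8], 0.69), ([338.3, 322.5], 0.66)]
doll_top side [([265.8, 300.2], 0.94), ([286.1, 229.5], 0.93), ([306.2, 308.8], 0.92), ([307.0, 256.0], 0.76), ([250.2, 252.1], 0.75)]
  tri [ 0.3939  0.1607 -0.0999] [0.0435 0.0435]
doll_bottom scene [([187.8, 264.1], 0.57), ([212.8, 240.3], 0.28)]
doll_bottom side [([435.1, 350.3], 0.97), ([348.3, 209.7], 0.52)]
  tri [ 0.6514 -0.3828  0.0067] [0.0075 0.0075]
lacquer_jar scene [([410.3, 385.1], 0.69), ([334.7, 320.8], 0.27)]
lacquer_jar side [([278.3, 203.2], 0.88), ([303.8, 256.2], 0.5), ([300.9, 248.6], 0.28)]
  tri [0.6529 0.3839 0.0096] [0.0055 0.0055]
1.05
```

Run:
```python
from h import *
print([a for a in dir(robot) if not a.startswith('_')])
s=robot.get_state(); Rt=R.from_quat(s["tcp_rot"]).as_matrix(); print(np.round(Rt,3))
T=robot.camera_info("wrist")["world_from_camera"]
print(Rt.T@(T[:3,3]-s["tcp_pos"])); print(np.round(Rt.T@T[:3,:3],3))
print(np.round(onz(robot.camera_info("side"),[334.4,250.9],0),4))
im=robot.capture("scene"); cv2.imwrite("pics/sc_z.png",cv2.resize(im[200:400,200:440,::-1],None,fx=3,fy=3,interpolation=cv2.INTER_CUBIC))
im=robot.capture("side"); cv2.imwrite("pics/si_z.png",cv2.resize(im[160:340,220:460,::-1],None,fx=3,fy=3,interpolation=cv2.INTER_CUBIC))
```

```text
['IKError', 'camera_info', 'capture', 'close_job', 'cut_out', 'get_state', 'look_for', 'tip_of', 'tip_reach']
[[ 0.433 -0.    -0.901]
 [ 0.901 -0.     0.433]
 [-0.    -1.     0.   ]]
[ 0.00022959 -0.13083767  0.07964884]
[[ 1.    -0.     0.001]
 [-0.001 -0.31   0.951]
 [ 0.    -0.951 -0.31 ]]
[0.6707 0.0855 0.    ]
```

View pics/sc_z.png

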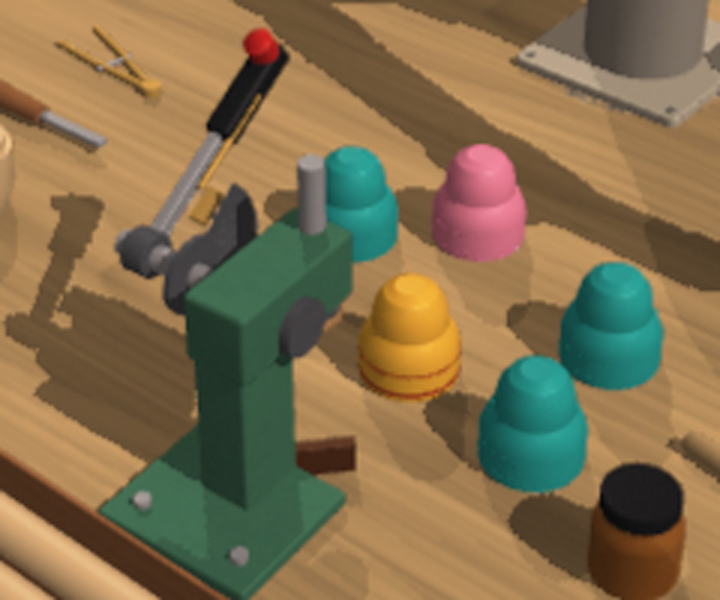

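View pics/si_z.png

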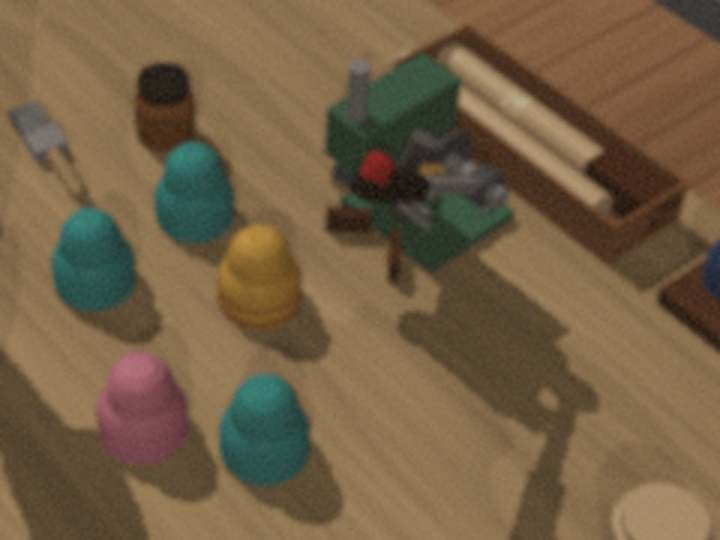

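```bash
cat >> h.py <<'E'
from scipy.spatial.transform import Slerp
def rot(lean,yaw,):
    # y_tool = cos/sin; lean from vertical back towards robot; camera on robot side/below
    y=np.array([np.sin(lean)*np.cos(yaw),np.sin(lean)*np.sin(yaw),-np.cos(lean)])
    x=np.array([-np.sin(yaw),np.cos(yaw),0]); z=np.cross(x,y); return np.column_stack([x,y,z])
def plan(wps,p0=None,R0=None,op=85,dp=0.06,da=10.0,dig=3):
    """wps: list of (pos,Rmat,nrows or None). prints rows"""
    s=robot.get_state()
    p=s["tcp_pos"] if p0 is None else np.array(p0); M=R.from_quat(s["tcp_rot"]).as_matrix() if R0 is None else R0
    rows=[]
    for w in wps:
        q,Q=np.array(w[0]),w[1]; n=w[2] if len(w)>2 else None
        ang=np.degrees(R.from_matrix(M.T@Q).magnitude())
        if n is None: n=max(1,int(np.ceil(max(np.linalg.norm(q-p)/dp,ang/da))))
        ps,Ms=p.copy(),M.copy(); sl=Slerp([0,1],R.from_matrix([Ms,Q]))
        for k in range(1,n+1):
            tp=ps+(q-ps)*k/n; tM=sl(k/n).as_matrix()
            d=np.round(M.T@(tp-p)/0.2,dig); r=np.round(R.from_matrix(M.T@tM).as_rotvec()/(2*np.pi),dig)
            rows.append([op]+d.tolist()+r.tolist())
            p=p+M@d*0.2; M=M@R.from_rotvec(r*2*np.pi).as_matrix()
    for i in range(0,len(rows),8): print("[",",\n ".join(str([float(v)+0.0 for v in r]).replace(" ","") for r in rows[i:i+8]),"]")
    return p,M
E
python3 - <<'E'
from h import *
plan([([.45,.12,.24],rot(np.radians(30),0))])
E
```

```text
[ [85.0,-0.193,0.001,-0.197,-0.009,-0.008,-0.002],
 [85.0,-0.202,0.01,-0.186,-0.009,-0.007,-0.002],
 [85.0,-0.211,0.017,-0.176,-0.009,-0.008,-0.002],
 [85.0,-0.219,0.024,-0.165,-0.009,-0.008,-0.002],
 [85.0,-0.228,0.031,-0.151,-0.01,-0.008,-0.002],
 [85.0,-0.235,0.036,-0.138,-0.009,-0.007,-0.002],
 [85.0,-0.242,0.041,-0.125,-0.009,-0.008,-0.003],
 [85.0,-0.249,0.043,-0.111,-0.009,-0.008,-0.002] ]
[ [85.0,-0.254,0.046,-0.095,-0.009,-0.008,-0.002] ]
```

move_arm:
  motion:
    - [85, -0.193, 0.001, -0.197, -0.009, -0.008, -0.002]
    - [85, -0.202, 0.01, -0.186, -0.009, -0.007, -0.002]
    - [85, -0.211, 0.017, -0.176, -0.009, -0.008, -0.002]
    - [85, -0.219, 0.024, -0.165, -0.009, -0.008, -0.002]
    - [85, -0.228, 0.031, -0.151, -0.01, -0.008, -0.002]
    - [85, -0.235, 0.036, -0.138, -0.009, -0.007, -0.002]
    - [85, -0.242, 0.041, -0.125, -0.009, -0.008, -0.003]
    - [85, -0.249, 0.043, -0.111, -0.009, -0.008, -0.002]

```text
time_s: 2.15
tcp_pos: [0.4273, 0.1858, 0.2411]
tcp_rot: [0.618, 0.581, -0.358, -0.391]
ft_force: [1.7, 0.2, -0.8]
width: 0.999
```

move_arm:
  motion:
    - [50, -0.254, 0.046, -0.095, -0.009, -0.008, -0.002]
    - [50, 0, 0, 0, 0, 0, 0]
    - [50, 0, 0, 0, 0, 0, 0]

```text
time_s: 2.52
tcp_pos: [0.4385, 0.1624, 0.2408]
tcp_rot: [0.619, 0.59, -0.356, -0.376]
ft_force: [-0.0, -0.5, 0.6]
width: 0.586
```

Run:
```python
from h import *
s=robot.get_state(); print(s["time_s"],s["tcp_pos"],s["width"],s["q"].round(3)); print(R.from_quat(s["tcp_rot"]).as_matrix().round(3))
im=robot.capture("wrist"); cv2.imwrite("pics/w1.png",im[:,:,::-1])
ci=robot.camera_info("wrist")
for t in ["doll_center","nest","press","lever_hinge","button_top","pad","doll_top"]:
    r=robot.tip_of(t,"wrist"); print(t,[(np.round(x["position"],1).tolist(),round(x["p"],2)) for x in r[:5]])
    z={"doll_center":.0475,"nest":0,"press":0,"lever_hinge":.17,"pad":.1245,"doll_top":0}.get(t)
    if z is not None:
        for x in r[:4]: print("   ",np.round(onz(ci,x["position"],z),4))
```

```text
2.525 [0.43849604 0.1624338  0.24084861] 0.5863692040680291 [-0.794  0.265  0.211  2.386  1.156  0.249 -0.181]
[[ 0.05   0.463 -0.885]
 [ 0.999 -0.02   0.046]
 [ 0.004 -0.886 -0.464]]
doll_center [([418.1, 241.5], 0.94), ([45.3, 129.9], 0.58)]
    [0.5955 0.2593 0.0475]
    [ 0.4558 -0.0433  0.0475]
nest []
press [([284.5, 306.6], 0.95)]
    [0.7686 0.1058 0.    ]
lever_hinge []
button_top []
pad [([264.1, 362.8], 0.61)]
    [0.6888 0.0989 0.1245]
doll_top [([417.2, 77.0], 0.92), ([69.8, 100.7], 0.9), ([277.3, 198.4], 0.69), ([415.5, 211.1], 0.6)]
    [0.4503 0.2475 0.    ]
    [ 0.4558 -0.0449  0.    ]
    [0.5722 0.1186 0.    ]
    [0.5978 0.2657 0.    ]
```

View pics/w1.png

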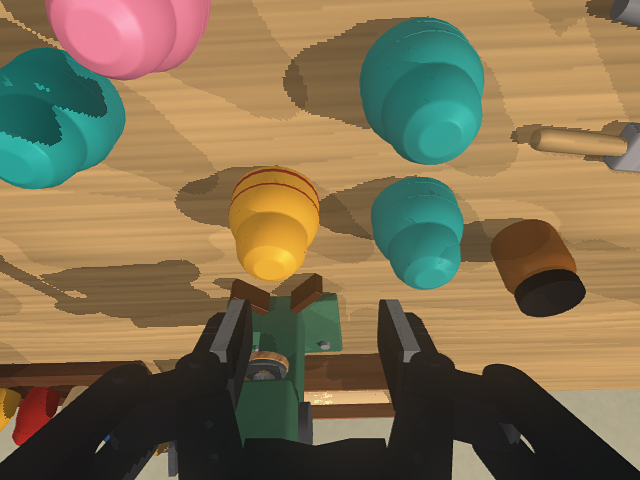

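```bash
cat >> h.py <<'E'
from scipy.optimize import minimize, least_squares
def goldmask(im,c):
    hsv=cv2.cvtColor(im,cv2.COLOR_RGB2HSV); m=cv2.inRange(hsv,(14,170,90),(28,255,255))
    m=cv2.morphologyEx(m,cv2.MORPH_CLOSE,np.ones((7,7),np.uint8))
    n,l,st,ce=cv2.connectedComponentsWithStats(m); k=min(range(1,n),key=lambda i:np.hypot(*(ce[i]-c)) + (1e3 if st[i,4]<80 else 0)); return (l==k)
def dollmask(ci,xy,shape=(480,640)):
    prof=[(0,.045),(.034,.045),(.055,.0335),(.066,.0335),(.08,.029),(.09,.021),(.095,.014)]
    a=np.linspace(0,2*np.pi,40); m=np.zeros(shape,np.uint8); prev=None
    for z,r in prof:
        pts=np.array([proj(ci,[xy[0]+r*np.cos(t),xy[1]+r*np.sin(t),z]) for t in a],np.float32)
        if prev is not None:
            h=cv2.convexHull(np.vstack([prev,pts])); cv2.fillConvexPoly(m,np.round(h*16).astype(np.int32),1,shift=4)
        prev=pts
    return m.astype(bool)
def fitdoll(ci,mask,xy0):
    f=lambda v:-np.sum(dollmask(ci,v)&mask)/np.sum(dollmask(ci,v)|mask)
    r=minimize(f,xy0,method="Nelder-Mead",options=dict(initial_simplex=[xy0,[xy0[0]+.01,xy0[1]],[xy0[0],xy0[1]+.01]],xatol=1e-4,fatol=1e-4)); return r.x,-r.fun
E
python3 - <<'E'
from h import *
for c,f,p0 in [("scene","scene0",(337,310)),("side","side0",(307,250)),("wrist","w1",(275,225))]:
    im=cv2.imread(f"pics/{f}.png")[:,:,::-1]; m=goldmask(np.ascontiguousarray(im),p0); ci=robot.camera_info(c)
    print(c,m.sum(),fitdoll(ci,m,np.array([.573,.119])))
im=cv2.imread("pics/w1.png"); cv2.imwrite("pics/w1z.png",cv2.resize(im[250:420,200:380],None,fx=4,fy=3.5,interpolation=cv2.INTER_CUBIC))
E
```

```text
scene 1155 (array([0.57362226, 0.11213833]), np.float64(0.9529702970297029))
side 572 (array([0.57387158, 0.11517676]), np.float64(0.6958637469586375))
wrist 8228 (array([0.57584412, 0.11514751]), np.float64(0.9830143540669857))
```

View pics/w1z.png

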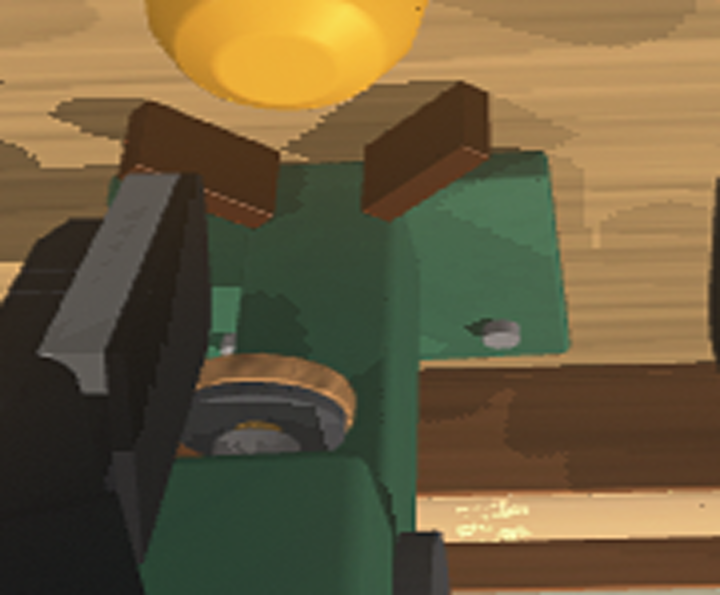

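Run:
```python
from h import *
ci=robot.camera_info("wrist")
c=lambda u,v,z:onz(ci,(u/4+200,v/3.5+250),z)[:2]
for nm,z,(a,b,d,e) in [("bot",0,((148,100),(278,152),(462,82),(365,150))),("top",.03,((130,165),(272,215),(462,148),(365,210)))]:
    a,b,d,e=[c(*p,z) for p in (a,b,d,e)]
    u=(b-a)/np.linalg.norm(b-a);v=(e-d)/np.linalg.norm(e-d)
    t=np.linalg.solve(np.column_stack([u,-v]),d-a); ap=a+t[0]*u
    print(nm,a,b,d,e,"ang",np.degrees(np.arctan2(u[1],u[0])),np.degrees(np.arctan2(v[1],v[0])))
    bis=(u+v)/np.linalg.norm(u+v); print(" apex",ap,"yaw",np.degrees(np.arctan2(bis[1],bis[0])),"nest",ap-.0636*bis)
a,b=c(545,150,0),c(568,350,0); d=b-a; print("plate edge",a,b,np.degrees(np.arctan2(d[1],d[0])))
```

```text
bot [0.70226116 0.04999755] [0.73616595 0.08760832] [0.69709286 0.15140072] [0.73641519 0.11693696] ang 47.96644752200992 -41.23270395032248
 apex [0.75104552 0.10411431] yaw 3.3668717858437156 nest [0.6875553  0.10037914]
top [0.7010796  0.04869695] [0.73424522 0.08823938] [0.69647247 0.15130625] [0.73259523 0.11844872] ang 50.01226344374997 -42.289889108255636
 apex [0.74790371 0.10452401] yaw 3.8611871677471665 nest [0.68444807 0.10024122]
plate edge [0.7395669  0.17731581] [0.89460292 0.18514753] 2.8918643475975525
```

Run:
```python
from h import *
L=np.radians(20);Y=np.radians(-6)
p,M=plan([([.504,.125,.20],rot(L,Y),3),([.504,.125,.12],rot(L,Y),2),([.504,.125,.12],rot(L,Y),1)],op=50)
```

```text
[ [50.0,-0.056,0.112,-0.068,0.007,0.003,0.001],
 [50.0,-0.055,0.109,-0.075,0.007,0.002,0.002],
 [50.0,-0.051,0.107,-0.08,0.007,0.003,0.001],
 [50.0,0.0,0.188,0.069,0.0,0.0,0.0],
 [50.0,0.0,0.187,0.068,0.0,0.0,0.0],
 [50.0,0.0,0.0,0.0,0.0,0.0,0.0] ]
```

move_arm:
  motion:
    - [50, -0.056, 0.112, -0.068, 0.007, 0.003, 0.001]
    - [50, -0.055, 0.109, -0.075, 0.007, 0.002, 0.002]
    - [50, -0.051, 0.107, -0.08, 0.007, 0.003, 0.001]
    - [50, 0, 0.188, 0.069, 0, 0, 0]
    - [50, 0, 0.187, 0.068, 0, 0, 0]
    - [50, 0, 0, 0, 0, 0, 0]

```text
time_s: 3.68
tcp_pos: [0.5059, 0.1204, 0.1464]
tcp_rot: [0.613, 0.545, -0.386, -0.422]
ft_force: [0.2, -0.7, 1.2]
width: 0.583
```

Run:
```python
from h import *
s=robot.get_state(); print(s["time_s"],s["tcp_pos"],s["width"],s["q"].round(3)); print(R.from_quat(s["tcp_rot"]).as_matrix().round(3))
L=np.radians(20);Y=np.radians(-6)
p,M=plan([([.504,.125,.022],rot(L,Y),3),([.504,.125,.022],rot(L,Y),1)],op=50)
```

```text
3.675 [0.50588171 0.1203833  0.14637916] 0.5826729903563723 [-0.323  0.519 -0.115  2.26   1.337  0.248 -0.242]
[[ 0.108  0.343 -0.933]
 [ 0.994 -0.049  0.097]
 [-0.012 -0.938 -0.346]]
[ [50.0,0.01,0.193,0.075,0.0,0.0,-0.001],
 [50.0,0.009,0.193,0.076,0.0,0.0,0.0],
 [50.0,0.008,0.193,0.075,0.001,0.0,-0.001],
 [50.0,0.0,0.0,0.0,0.0,0.0,0.0] ]
```

move_arm:
  motion:
    - [50, 0.008, 0.12, 0.046, 0, 0, 0]
    - [50, 0.006, 0.12, 0.046, 0, 0, 0]
    - [50, 0.006, 0.12, 0.046, 0, 0, 0]
    - [50, 0.006, 0.11, 0.042, 0, 0, 0]
    - [50, 0, 0, 0, 0, 0, 0]

```text
time_s: 4.3
tcp_pos: [0.5061, 0.1241, 0.0489]
tcp_rot: [0.614, 0.545, -0.385, -0.422]
ft_force: [-0.8, 0.6, 0.3]
width: 0.587
```

Run:
```python
from h import *
s=robot.get_state(); print(s["time_s"],s["tcp_pos"],s["width"],s["q"].round(3),s["ft_force"].round(1)); print(R.from_quat(s["tcp_rot"]).as_matrix().round(3))
im=robot.capture("wrist"); cv2.imwrite("pics/w2.png",im[:,:,::-1])
```

```text
4.3 [0.50607664 0.12405533 0.04893321] 0.5866077279811318 [-0.207  0.759 -0.303  2.301  2.054  0.441 -0.969] [-0.8  0.6  0.3]
[[ 0.11   0.344 -0.932]
 [ 0.994 -0.051  0.099]
 [-0.013 -0.938 -0.348]]
```

View pics/w2.png

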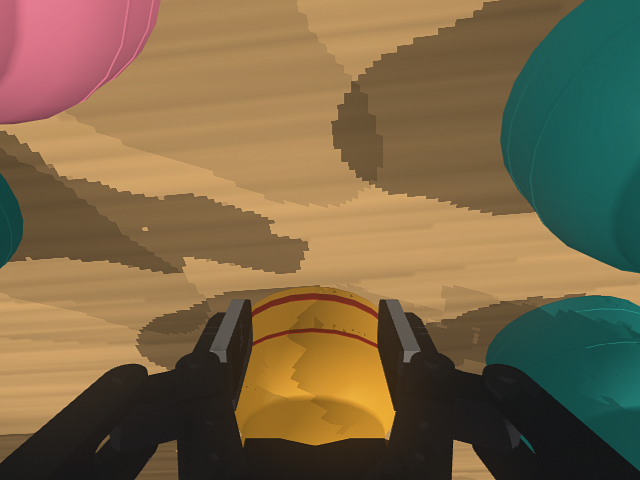

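The gold doll sits at (315,360), centred between the open jaws at (235,340) and (400,340). I'll go lower and then push.

move_arm:
  motion:
    - [50, 0, 0.065, 0.024, 0, 0, 0]
    - [50, 0, 0.06, 0.022, 0, 0, 0]
    - [50, 0, 0, 0, 0, 0, 0]

```text
time_s: 4.72
tcp_pos: [0.5066, 0.124, 0.0229]
tcp_rot: [0.614, 0.545, -0.384, -0.422]
ft_force: [-0.8, -0.4, 0.0]
width: 0.587
```

Run:
```python
from h import *
s=robot.get_state(); print(s["time_s"],s["tcp_pos"],s["width"],s["q"].round(3),s["ft_force"].round(1)); print(R.from_quat(s["tcp_rot"]).as_matrix().round(3))
L=np.radians(20);Y=np.radians(-6)
im=robot.capture("scene");m=goldmask(im,(337,310));print(fitdoll(robot.camera_info("scene"),m,np.array([.5755,.115])))
plan([([.615,.108,.022],rot(L,Y),7)],op=50)
```

```text
4.725 [0.50658905 0.12398821 0.02286019] 0.5873488331125758 [-0.177  0.829 -0.347  2.304  2.134  0.512 -1.04 ] [-0.8 -0.4  0. ]
[[ 0.11   0.346 -0.932]
 [ 0.994 -0.05   0.099]
 [-0.012 -0.937 -0.349]]
(array([0.57381356, 0.1112188 ]), np.float64(0.9620462046204621))
[ [50.0,-0.003,0.028,-0.073,0.0,0.0,0.0],
 [50.0,-0.003,0.028,-0.073,0.0,0.0,-0.001],
 [50.0,-0.003,0.028,-0.073,0.001,0.0,0.0],
 [50.0,-0.003,0.028,-0.073,0.0,0.0,0.0],
 [50.0,-0.003,0.028,-0.073,0.0,0.0,0.0],
 [50.0,-0.003,0.027,-0.073,0.0,0.0,-0.001],
 [50.0,-0.003,0.028,-0.073,0.0,0.0,0.0] ]
```

move_arm:
  motion:
    - [50, -0.003, 0.02, -0.05, 0, 0, 0]
    - [50, -0.003, 0.02, -0.05, 0, 0, 0]
    - [50, -0.003, 0.02, -0.05, 0, 0, 0]
    - [50, -0.003, 0.02, -0.05, 0, 0, 0]
    - [50, -0.003, 0.02, -0.05, 0, 0, 0]
    - [50, -0.003, 0.02, -0.05, 0, 0, 0]
    - [50, -0.003, 0.02, -0.05, 0, 0, 0]
    - [50, -0.003, 0.02, -0.05, 0, 0, 0]

```text
time_s: 5.78
tcp_pos: [0.5924, 0.1099, 0.0209]
tcp_rot: [0.614, 0.546, -0.384, -0.422]
ft_force: [-1.2, -0.5, 2.0]
width: 0.582
```

Run:
```python
from h import *
s=robot.get_state(); print(s["time_s"],s["tcp_pos"],s["width"],s["q"].round(3),s["ft_force"].round(1)); print(R.from_quat(s["tcp_rot"]).as_matrix().round(3))
im=robot.capture("wrist"); cv2.imwrite("pics/w3.png",im[:,:,::-1])
im=robot.capture("scene"); cv2.imwrite("pics/s3.png",cv2.resize(im[200:400,200:440,::-1],None,fx=3,fy=3))
for c in ["scene","side"]:
  im=robot.capture(c)
  r=robot.tip_of("doll_center",c); print([ (np.round(onz(robot.camera_info(c),x["position"],.0475),4).tolist(),round(x["p"],2)) for x in r])
```

```text
5.775 [0.59237513 0.10985936 0.020945  ] 0.5815915338882982 [-0.208  0.835 -0.162  2.103  1.986  0.294 -0.792] [-1.2 -0.5  2. ]
[[ 0.11   0.346 -0.932]
 [ 0.994 -0.049  0.099]
 [-0.011 -0.937 -0.35 ]]
[([0.4441, 0.2388, 0.0475], 0.94), ([0.4445, -0.0493, 0.0475], 0.8), ([0.6308, 0.0994, 0.0475], 0.65), ([0.6062, 0.2607, 0.0475], 0.6), ([0.3831, 0.0469, 0.0475], 0.57)]
[([0.4542, 0.2542, 0.0475], 0.84), ([0.6397, 0.1084, 0.0475], 0.77), ([0.6031, 0.2663, 0.0475], 0.71), ([0.3708, 0.0415, 0.0475], 0.65), ([0.4563, -0.0554, 0.0475], 0.6)]
```

View pics/w3.png

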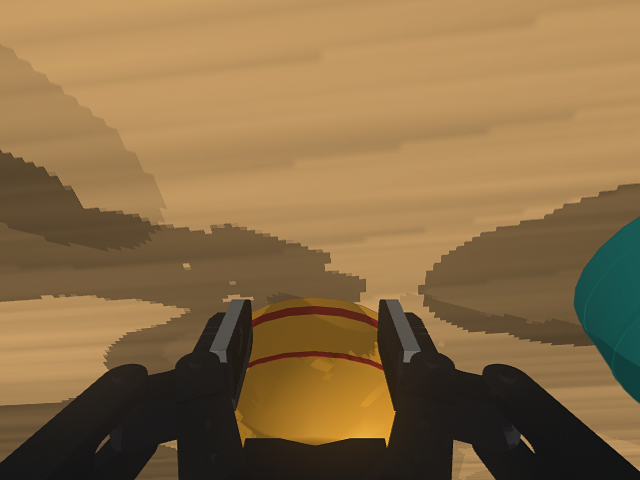

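View pics/s3.png

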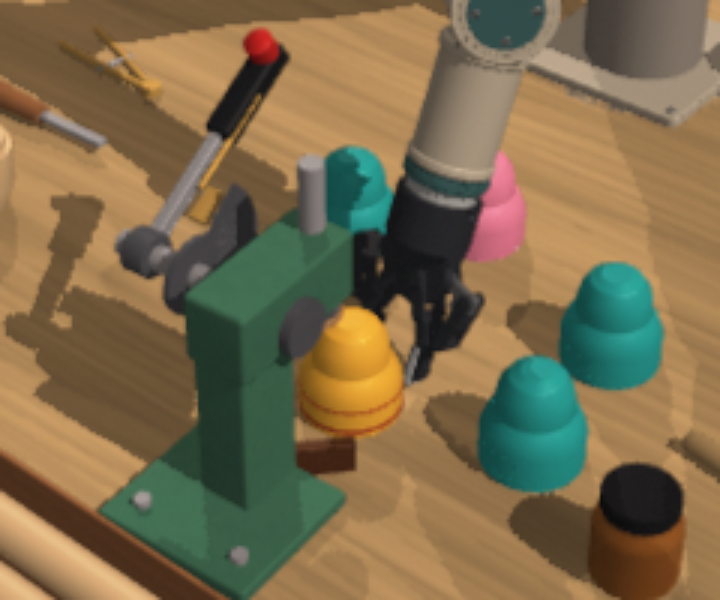

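move_arm:
  motion:
    - [50, 0.016, 0.017, -0.047, 0, 0, 0]
    - [50, 0.014, 0.017, -0.047, 0, 0, 0]
    - [50, 0.012, 0.017, -0.047, 0, 0, 0]
    - [50, 0.008, 0.014, -0.037, 0, 0, 0]

```text
time_s: 6.58
tcp_pos: [0.6271, 0.1153, 0.0199]
tcp_rot: [0.613, 0.544, -0.385, -0.423]
ft_force: [-20.8, -3.0, 14.9]
width: 0.584
```

Run:
```python
from h import *
s=robot.get_state(); print(s["time_s"],s["tcp_pos"],s["width"],s["q"].round(3),s["ft_force"].round(1)); 
im=robot.capture("scene"); cv2.imwrite("pics/s4.png",cv2.resize(im[240:400,240:400,::-1],None,fx=4,fy=3.7))
im=robot.capture("side"); cv2.imwrite("pics/si4.png",cv2.resize(im[160:300,260:420,::-1],None,fx=4,fy=4))
```

```text
6.575 [0.62711721 0.11531721 0.01994267] 0.5838874369325515 [-0.216  0.853 -0.136  2.005  1.717  0.25  -0.508] [-20.8  -3.   14.9]
```

View pics/s4.png

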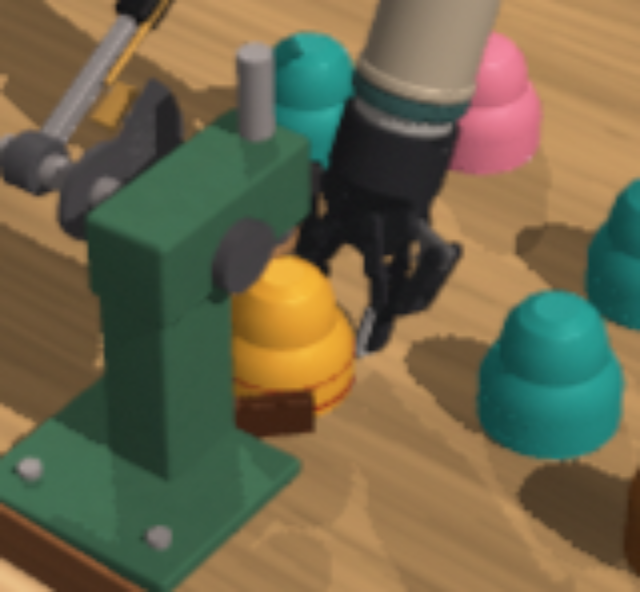

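View pics/si4.png

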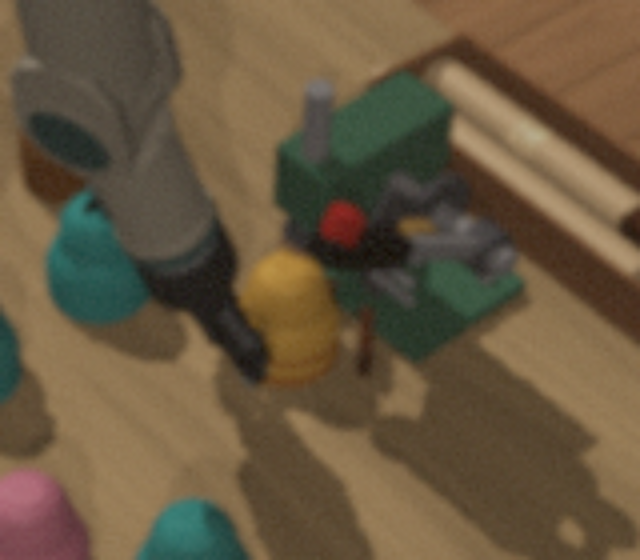

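The scene view shows the doll at crop (290,340) touching the left fence at (275,410), because my lateral correction had the wrong sign. I'll back off, then slide it diagonally along that fence.

move_arm:
  motion:
    - [50, 0, -0.012, 0.034, 0, 0, 0]
    - [50, 0, -0.008, 0.003, 0, 0, 0]
    - [50, 0, 0, 0, 0, 0, 0]

```text
time_s: 7.05
tcp_pos: [0.6224, 0.1166, 0.0225]
tcp_rot: [0.614, 0.546, -0.384, -0.422]
ft_force: [0.6, 1.1, 1.0]
width: 0.581
```

Run:
```python
from h import *
s=robot.get_state(); print(s["time_s"],s["tcp_pos"],s["q"].round(3),s["ft_force"].round(1)); print(R.from_quat(s["tcp_rot"]).as_matrix().round(3))
im=robot.capture("wrist"); cv2.imwrite("pics/w5.png",im[:,:,::-1])
```

```text
7.05 [0.62244192 0.11664333 0.02248419] [-0.207  0.847 -0.158  2.02   1.761  0.27  -0.553] [0.6 1.1 1. ]
[[ 0.11   0.347 -0.931]
 [ 0.994 -0.049  0.099]
 [-0.011 -0.937 -0.35 ]]
```

View pics/w5.png

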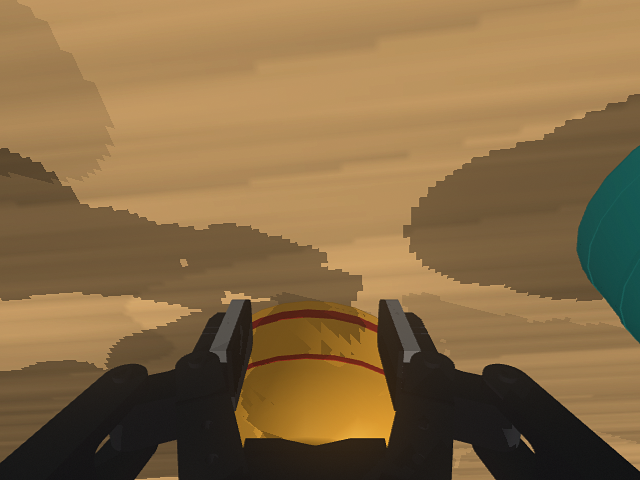

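move_arm:
  motion:
    - [50, -0.015, 0.005, -0.012, 0, 0, 0]
    - [50, -0.015, 0.005, -0.012, 0, 0, 0]
    - [50, -0.014, 0.005, -0.012, 0, 0, 0]
    - [50, 0, 0, 0, 0, 0, 0]

```text
time_s: 7.6
tcp_pos: [0.6293, 0.1064, 0.0221]
tcp_rot: [0.615, 0.545, -0.384, -0.422]
ft_force: [0.1, 1.6, -0.1]
width: 0.585
```

move_arm:
  motion:
    - [50, -0.006, 0.005, -0.012, 0, 0, 0]
    - [50, -0.005, 0.005, -0.012, 0, 0, 0]
    - [50, 0, 0, 0, 0, 0, 0]

```text
time_s: 7.98
tcp_pos: [0.6341, 0.1041, 0.022]
tcp_rot: [0.614, 0.545, -0.384, -0.422]
ft_force: [-0.7, 0.0, 0.1]
width: 0.586
```

Run:
```python
from h import *
s=robot.get_state(); print(s["time_s"],s["tcp_pos"],s["q"].round(3),s["ft_force"].round(1)); 
im=robot.capture("scene"); cv2.imwrite("pics/s6.png",cv2.resize(im[240:400,240:400,::-1],None,fx=4,fy=3.7))
im=robot.capture("side"); cv2.imwrite("pics/si6.png",cv2.resize(im[160:300,260:420,::-1],None,fx=4,fy=4))
```

```text
7.975 [0.63413685 0.10407476 0.02195762] [-0.175  0.853 -0.163  1.998  1.716  0.263 -0.477] [-0.7  0.   0.1]
```

View pics/s6.png

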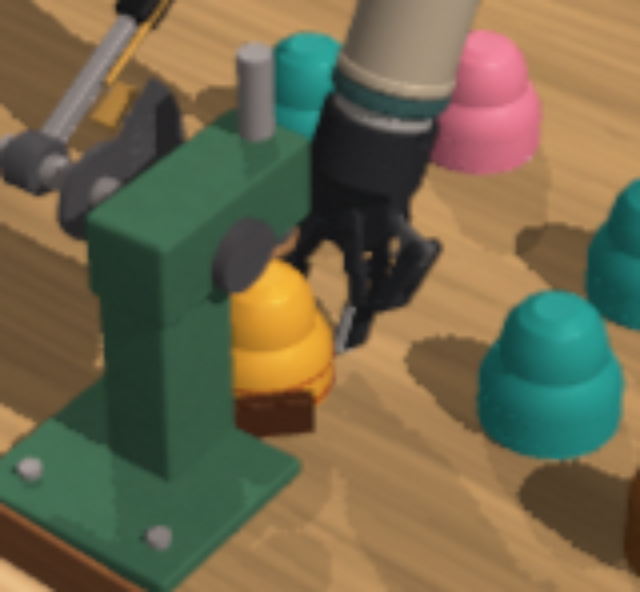

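View pics/si6.png

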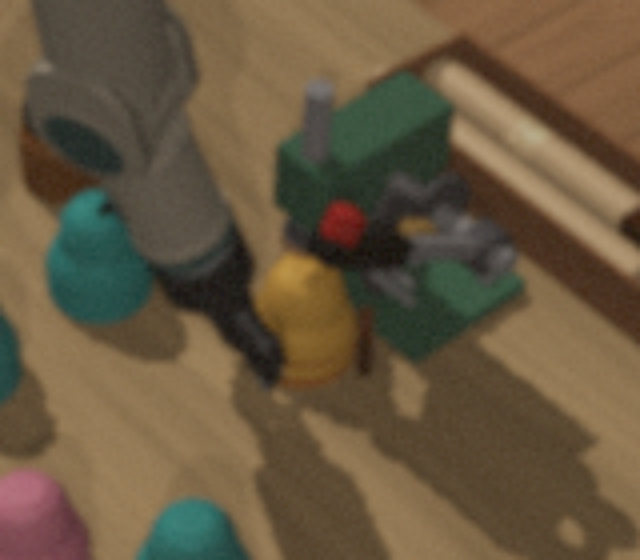

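move_arm:
  motion:
    - [50, 0.002, 0.004, -0.01, 0, 0, 0]
    - [50, 0.002, 0.004, -0.01, 0, 0, 0]
    - [50, 0, 0, 0, 0, 0, 0]

```text
time_s: 8.45
tcp_pos: [0.6373, 0.1048, 0.0214]
tcp_rot: [0.614, 0.545, -0.384, -0.422]
ft_force: [-3.8, 0.4, 0.9]
width: 0.587
```

move_arm:
  motion:
    - [50, 0.002, 0.004, -0.01, 0, 0, 0]
    - [50, 0, 0, 0, 0, 0, 0]

```text
time_s: 8.7
tcp_pos: [0.6378, 0.1049, 0.021]
tcp_rot: [0.613, 0.545, -0.385, -0.423]
ft_force: [-9.2, 0.0, 6.1]
width: 0.583
```

move_arm:
  motion:
    - [50, -0.004, -0.012, 0.03, 0, 0, 0]
    - [50, -0.004, -0.023, 0.062, 0, 0, 0]
    - [50, -0.004, -0.025, 0.062, 0, 0, 0]
    - [50, 0, -0.09, 0.03, 0, 0, 0]
    - [50, 0, -0.12, 0.03, 0, 0, 0]
    - [50, 0, -0.12, 0.03, 0, 0, 0]
    - [50, 0, 0, 0, 0, 0, 0]

```text
time_s: 9.57
tcp_pos: [0.5684, 0.1117, 0.0802]
tcp_rot: [0.615, 0.547, -0.383, -0.421]
ft_force: [-0.4, 1.1, 0.3]
width: 0.586
```

Run:
```python
from h import *
s=robot.get_state(); print(s["time_s"],s["tcp_pos"],s["q"].round(3),s["ft_force"].round(1)); print(R.from_quat(s["tcp_rot"]).as_matrix().round(3))
im=robot.capture("wrist"); cv2.imwrite("pics/w7.png",im[:,:,::-1]); ci=robot.camera_info("wrist")
m=goldmask(im,(300,350)); print(m.sum(),fitdoll(ci,m,np.array([.686,.1])))
im=robot.capture("scene");m=goldmask(im,(310,330));print(m.sum(),fitdoll(robot.camera_info("scene"),m,np.array([.686,.1])))
for t in ["doll_center","nest","pad","press","lever_hinge","button_top"]:
  for c in ["wrist","scene"]:
    r=robot.tip_of(t,c); print(t,c,[(np.round(x["position"],1).tolist(),round(x["p"],2)) for x in r[:4]])
```

```text
9.575 [0.56839805 0.11169973 0.08021889] [-0.185  0.706 -0.223  2.155  1.695  0.307 -0.519] [-0.4  1.1  0.3]
[[ 0.109  0.35  -0.93 ]
 [ 0.994 -0.048  0.099]
 [-0.01  -0.936 -0.353]]
16213 (array([0.6855098 , 0.09958078]), np.float64(0.7858219477804249))
735 (array([0.66307916, 0.10001282]), np.float64(0.5688854489164087))
doll_center wrist [([317.0, 409.1], 0.56)]
doll_center scene [([316.6, 263.5], 0.91), ([381.3, 338.3], 0.86), ([405.1, 305.4], 0.75), ([409.6, 387.7], 0.67)]
nest wrist []
nest scene []
pad wrist []
pad scene []
press wrist []
press scene [([281.3, 363.5], 0.69)]
lever_hinge wrist []
lever_hinge scene [([246.3, 283.1], 0.91)]
button_top wrist []
button_top scene [([286.4, 216.1], 0.57)]
```

View pics/w7.png

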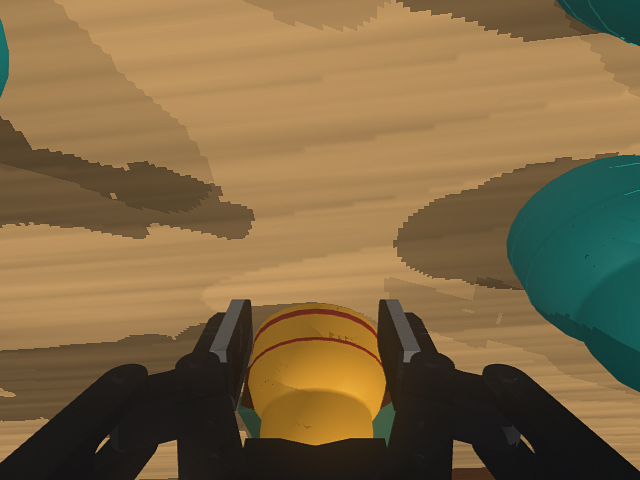

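Run:
```python
from h import *
c1,c2=robot.camera_info("scene"),robot.camera_info("side")
print(tri([ray(c1,(286.4,216.1)),ray(c2,(347.1,210.5))]))
plan([([.52,.08,.25],rot(np.radians(20),0),5)],op=0)
```

```text
(array([ 0.60584822, -0.02422419,  0.2939591 ]), [np.float64(0.00024946009082197864), np.float64(0.0002494600908220938)])
[ [0.0,-0.038,-0.176,-0.019,0.0,-0.003,-0.002],
 [0.0,-0.036,-0.177,-0.018,0.0,-0.003,-0.001],
 [0.0,-0.035,-0.177,-0.017,0.001,-0.004,-0.002],
 [0.0,-0.034,-0.178,-0.016,0.0,-0.003,-0.001],
 [0.0,-0.033,-0.178,-0.015,0.0,-0.003,-0.002] ]
```

move_arm:
  motion:
    - [85, -0.038, -0.176, -0.019, 0, -0.003, -0.002]
    - [85, -0.036, -0.177, -0.018, 0, -0.003, -0.001]
    - [85, -0.035, -0.177, -0.017, 0.001, -0.004, -0.002]
    - [85, -0.034, -0.178, -0.016, 0, -0.003, -0.001]
    - [85, -0.033, -0.178, -0.015, 0, -0.003, -0.002]
    - [85, 0, 0, 0, 0, 0, 0]

```text
time_s: 11.02
tcp_pos: [0.5209, 0.079, 0.2523]
tcp_rot: [0.581, 0.58, -0.403, -0.405]
ft_force: [0.2, 0.6, -0.1]
width: 0.996
```

Run:
```python
from h import *
s=robot.get_state(); print(s["time_s"],s["tcp_pos"],s["q"].round(3),s["ft_force"].round(1)); print(R.from_quat(s["tcp_rot"]).as_matrix().round(3))
im=robot.capture("wrist"); cv2.imwrite("pics/w8.png",im[:,:,::-1]); ci=robot.camera_info("wrist")
m=goldmask(im,(315,300)); print(m.sum(),fitdoll(ci,m,np.array([.686,.1])))
for t in ["doll_center","nest","pad","press","lever_hinge","button_top"]:
  for c in ["wrist"]:
    r=robot.tip_of(t,c); print(t,c,[(np.round(x["position"],1).tolist(),round(x["p"],2)) for x in r[:4]])
```

```text
11.025 [0.52091861 0.07901112 0.25233156] [ 0.205  0.359 -0.611  2.144  0.763  0.47   0.579] [ 0.2  0.6 -0.1]
[[ 0.001  0.347 -0.938]
 [ 1.     0.001  0.002]
 [ 0.001 -0.938 -0.347]]
7036 (array([0.68350359, 0.10045342]), np.float64(0.9711246200607903))
doll_center wrist [([516.5, 201.7], 0.76), ([334.0, 272.0], 0.58)]
nest wrist []
pad wrist [([339.9, 333.1], 0.92)]
press wrist []
lever_hinge wrist [([202.8, 418.9], 0.58)]
button_top wrist []
```

View pics/w8.png

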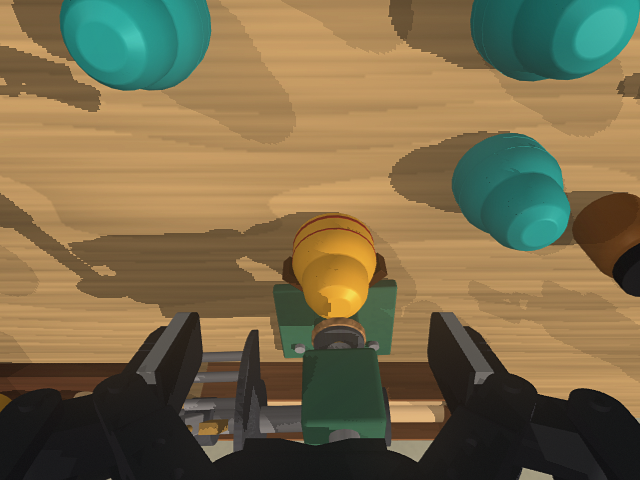

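Run:
```python
from h import *
im=cv2.imread("pics/w8.png"); cv2.imwrite("pics/w8z.png",cv2.resize(im[200:370,260:410],None,fx=4.5,fy=3.5,interpolation=cv2.INTER_CUBIC))
```

```text
(no output)
```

View pics/w8z.png

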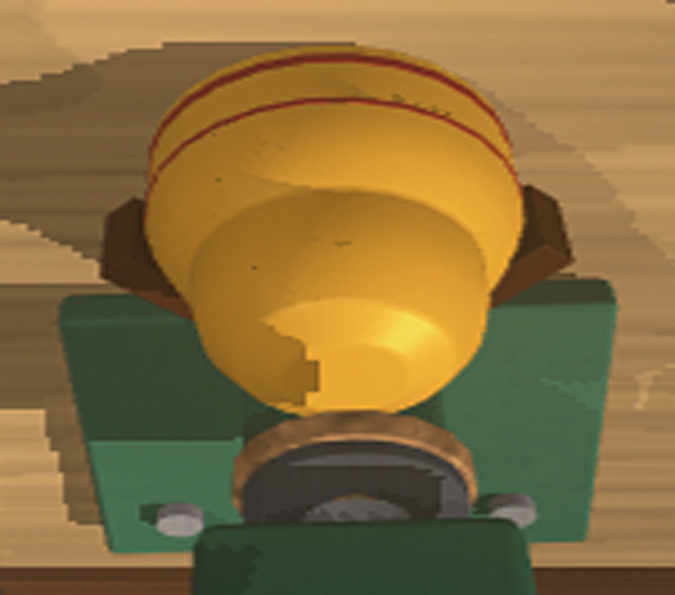

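The doll sits between both fences: the left fence shows at crop (130,250), the right at (548,240), and the doll's middle at 335 against a base-plate middle of 338. The pad at (350,470) lies just behind the crown. Next I'll go above the button.

Run:
```python
from h import *
Y=np.radians(3.4)
plan([([.53,.04,.37],rot(np.radians(5),Y*.5),3),([.633,-.025,.365],rot(np.radians(-25),Y),5)],op=0)
```

```text
[ [0.0,-0.067,-0.184,-0.085,0.014,-0.001,0.0],
 [0.0,-0.068,-0.19,-0.068,0.014,-0.002,-0.001],
 [0.0,-0.067,-0.197,-0.05,0.014,-0.001,0.0],
 [0.0,-0.068,0.013,-0.1,0.017,-0.001,0.0],
 [0.0,-0.069,0.003,-0.101,0.016,-0.001,0.0],
 [0.0,-0.069,-0.007,-0.1,0.017,-0.001,0.001],
 [0.0,-0.07,-0.018,-0.099,0.016,-0.001,0.0],
 [0.0,-0.07,-0.027,-0.095,0.017,-0.001,0.0] ]
```

move_arm:
  motion:
    - [0, -0.067, -0.184, -0.085, 0.014, -0.001, 0]
    - [0, -0.068, -0.19, -0.068, 0.014, -0.002, -0.001]
    - [0, -0.067, -0.197, -0.05, 0.014, -0.001, 0]
    - [0, -0.068, 0.013, -0.1, 0.017, -0.001, 0]
    - [0, -0.069, 0.003, -0.101, 0.016, -0.001, 0]
    - [0, -0.069, -0.007, -0.1, 0.017, -0.001, 0.001]
    - [0, -0.07, -0.018, -0.099, 0.016, -0.001, 0]
    - [0, -0.07, -0.027, -0.095, 0.017, -0.001, 0]

```text
time_s: 12.38
tcp_pos: [0.6338, -0.0257, 0.3651]
tcp_rot: [-0.368, -0.39, 0.614, 0.579]
ft_force: [1.3, -0.9, 0.5]
width: 0.002
```

move_arm:
  motion:
    - [0, 0, 0, 0, 0, 0, 0]

```text
time_s: 12.5
tcp_pos: [0.6348, -0.0257, 0.3601]
tcp_rot: [-0.367, -0.389, 0.614, 0.58]
ft_force: [-1.1, 0.3, -0.5]
width: -0.002
```

Run:
```python
from h import *
s=robot.get_state(); print(s["time_s"],s["tcp_pos"],s["width"],s["q"].round(3),s["ft_force"].round(1)); print(R.from_quat(s["tcp_rot"]).as_matrix().round(3))
cs={}
for c in ["wrist","scene","side"]:
    im=robot.capture(c); cs[c]=robot.camera_info(c)
    if c=="wrist": cv2.imwrite("pics/w9.png",im[:,:,::-1])
    if c=="scene": cv2.imwrite("pics/s9.png",cv2.resize(im[130:330,200:440,::-1],None,fx=3,fy=3))
    for t in ["button_top","lever_hinge"]:
        r=robot.tip_of(t,c); print(t,c,[(np.round(x["position"],1).tolist(),round(x["p"],2)) for x in r[:4]])
    r=robot.look_for("button",c); print("button",c,[(np.round(x["extent"],1).tolist(),round(x["p"],2)) for x in r[:4]])
    hsv=cv2.cvtColor(im,cv2.COLOR_RGB2HSV); m=(cv2.inRange(hsv,(0,190,90),(5,255,255))|cv2.inRange(hsv,(174,190,90),(180,255,255)))
    n,l,st,ce=cv2.connectedComponentsWithStats(m); print([ (st[i].tolist(),ce[i].round(1).tolist()) for i in range(1,n) if st[i,4]>40])
```

```text
12.5 [ 0.63480207 -0.02565261  0.36014938] -0.0015976147298744278 [ 0.245  0.867 -0.706  0.911  0.409  1.938  1.317] [-1.1  0.3 -0.5]
[[-0.057 -0.427 -0.903]
 [ 0.998 -0.023 -0.052]
 [ 0.001 -0.904  0.427]]
button_top wrist [([310.1, 253.0], 0.83)]
lever_hinge wrist [([312.2, 449.2], 0.64)]
button wrist [([310.6, 246.8, 47.3, 53.4], 0.71)]
[([288, 219, 46, 54, 1909], [310.4, 246.1])]
button_top scene [([288.6, 213.1], 0.6)]
lever_hinge scene [([245.7, 284.3], 0.95), ([288.2, 212.5], 0.36)]
button scene [([289.6, 214.6, 12.0, 13.3], 0.46)]
[([281, 210, 12, 11, 93], [286.8, 215.1]), ([96, 294, 19, 33, 399], [103.5, 308.1])]
button_top side [([347.9, 212.3], 0.49)]
lever_hinge side [([381.7, 221.9], 0.61)]
button side [([345.2, 214.8, 9.1, 6.8], 0.58), ([362.2, 215.8, 64.6, 73.7], 0.41), ([440.1, 341.5, 33.0, 37.2], 0.33)]
[]
```

View pics/w9.png

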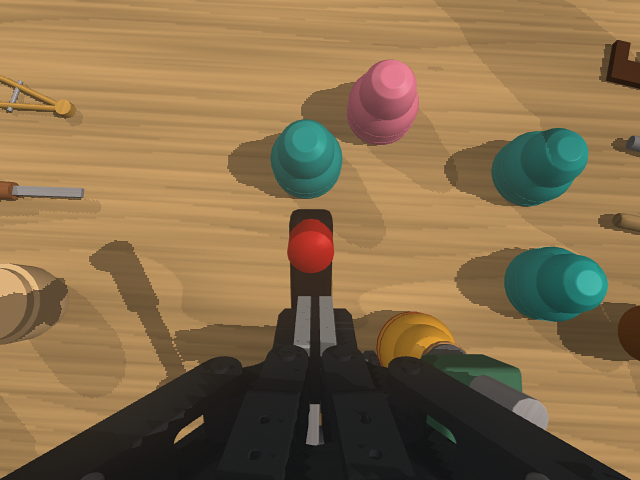

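View pics/s9.png

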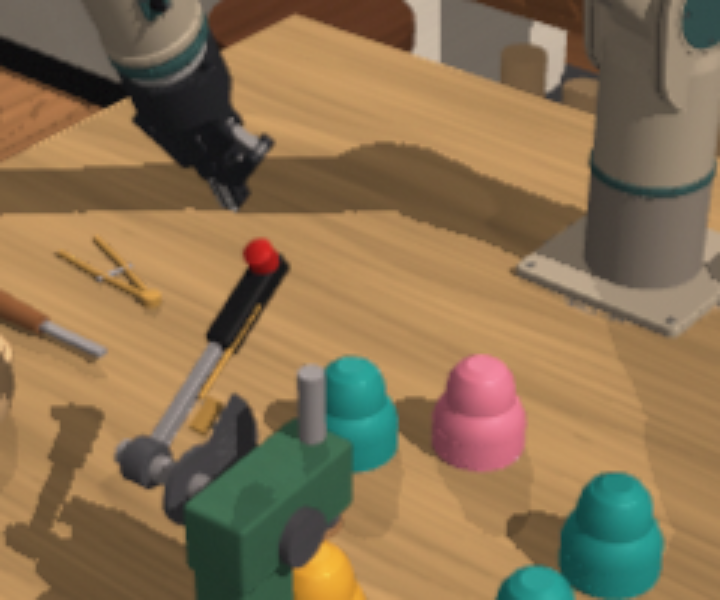

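Run:
```python
from h import *
W,S,D=[robot.camera_info(c) for c in ("wrist","scene","side")]
print(tri([ray(W,(310.3,250)),ray(S,(287,214.5)),ray(D,(347.5,211.4))]))
print(tri([ray(W,(310.3,250)),ray(S,(287,214.5))]))
print("hinge",tri([ray(S,(245.7,284.5)),ray(D,(381.5,221.4)),ray(W,(312.2,449.2))]))
# model fit: nest xy ~ (.6865,.1), yaw 3.4, lever angle
Y=np.radians(3.4);n=np.array([.6865,.1,0]);Rz=R.from_euler('z',Y).as_matrix()
for a in [0,.03,.06,.09,.12]:
    th=.58-a
    h=n+Rz@[.06,-.125,.17]; b=h+Rz@[-.195*np.cos(th)+.032*np.sin(th),0,.195*np.sin(th)+.032*np.cos(th)]
    print(a,h.round(4),b.round(4),[proj(c,b).round(1) for c in (W,S,D)],[proj(c,h).round(1) for c in (W,S,D)])
```

```text
(array([ 0.59909768, -0.02932324,  0.29575596]), [np.float64(0.0030131472930970057), np.float64(0.0021150226075045044), np.float64(0.0030273800687927403)])
(array([ 0.59619784, -0.03033297,  0.2916876 ]), [np.float64(0.0006390665342196653), np.float64(0.0006390665342197972)])
hinge (array([ 0.75453696, -0.02396645,  0.1682323 ]), [np.float64(0.0054556797393073946), np.float64(0.0010047432408087662), np.float64(0.004598589407077889)])
0 [ 0.7538 -0.0212  0.17  ] [ 0.6085 -0.0299  0.3036] [array([308.7, 271.4]), array([284. , 212.4]), array([349.5, 208.6])] [array([310.7, 452.5]), array([248.9, 284.7]), array([381.1, 220.4])]
0.03 [ 0.7538 -0.0212  0.17  ] [ 0.6046 -0.0301  0.2992] [array([308.8, 264.6]), array([285. , 213.3]), array([348.4, 210.4])] [array([310.7, 452.5]), array([248.9, 284.7]), array([381.1, 220.4])]
0.06 [ 0.7538 -0.0212  0.17  ] [ 0.6008 -0.0303  0.2947] [array([308.9, 258.3]), array([286. , 214.2]), array([347.3, 212.3])] [array([310.7, 452.5]), array([248.9, 284.7]), array([381.1, 220.4])]
0.09 [ 0.7538 -0.0212  0.17  ] [ 0.5971 -0.0305  0.29  ] [array([309.1, 252.5]), array([287. , 215.2]), array([346.2, 214.2])] [array([310.7, 452.5]), array([248.9, 284.7]), array([381.1, 220.4])]
0.12 [ 0.7538 -0.0212  0.17  ] [ 0.5936 -0.0307  0.2852] [array([309.2, 247.2]), array([287.9, 216.2]), array([345.1, 216.1])] [array([310.7, 452.5]), array([248.9, 284.7]), array([381.1, 220.4])]
```

Run:
```python
from h import *
s=robot.get_state();M=R.from_quat(s["tcp_rot"]).as_matrix()
plan([(np.array([.6027,-.0300,.301])-M[:,1]*.006,M,3)],op=0)
```

```text
[ [0.0,-0.004,0.111,0.0,0.0,0.0,0.0],
 [0.0,-0.005,0.11,-0.001,0.0,0.0,0.0],
 [0.0,-0.004,0.111,0.0,0.0,0.0,0.0] ]
```

move_arm:
  motion:
    - [0, -0.004, 0.11, 0, 0, 0, 0]
    - [0, -0.005, 0.11, 0, 0, 0, 0]
    - [0, -0.004, 0.1, 0, 0, 0, 0]
    - [0, 0, 0, 0, 0, 0, 0]

```text
time_s: 13.6
tcp_pos: [0.6056, -0.0302, 0.3077]
tcp_rot: [-0.368, -0.391, 0.614, 0.579]
ft_force: [0.6, -0.0, 1.5]
width: 0.004
```

Run:
```python
from h import *
s=robot.get_state(); print(s["time_s"],s["tcp_pos"],s["q"].round(3),s["ft_force"].round(1)); print(R.from_quat(s["tcp_rot"]).as_matrix().round(3))
im=robot.capture("wrist"); cv2.imwrite("pics/w10.png",im[150:350,200:440,::-1].repeat(3,0).repeat(3,1))
im=robot.capture("scene"); cv2.imwrite("pics/s10.png",cv2.resize(im[150:330,220:340,::-1],None,fx=5,fy=3.3))
```

```text
13.6 [ 0.60557044 -0.03018346  0.30765752] [ 0.304  0.845 -0.718  1.125  0.404  1.766  1.281] [ 0.6 -0.   1.5]
[[-0.059 -0.422 -0.905]
 [ 0.998 -0.024 -0.053]
 [ 0.001 -0.906  0.423]]
```

View pics/w10.png

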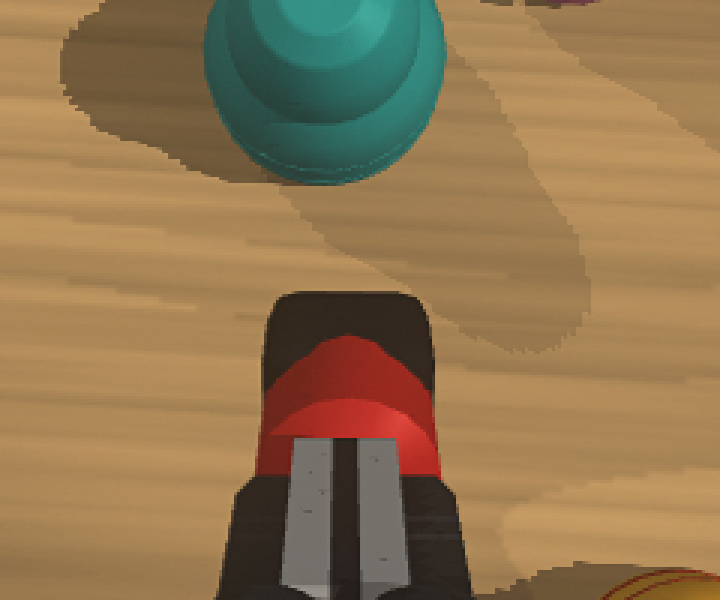

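View pics/s10.png

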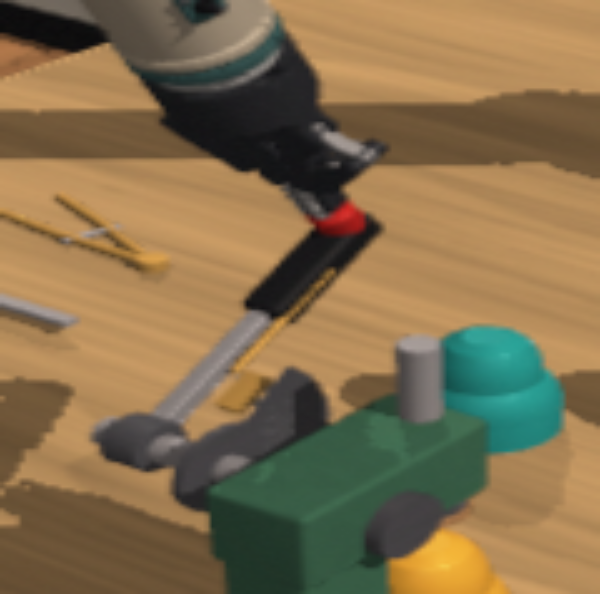

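move_arm:
  motion:
    - [0, 0, 0.02, 0, 0, 0, 0]
    - [0, 0, 0, 0, 0, 0, 0]

```text
time_s: 13.95
tcp_pos: [0.6047, -0.0297, 0.3049]
tcp_rot: [-0.369, -0.392, 0.613, 0.578]
ft_force: [1.3, -1.0, 3.4]
width: -0.0
```

move_arm:
  motion:
    - [0, 0, 0.02, 0, 0, 0, 0]
    - [0, 0, 0, 0, 0, 0, 0]

```text
time_s: 14.2
tcp_pos: [0.6026, -0.0297, 0.3011]
tcp_rot: [-0.369, -0.392, 0.613, 0.579]
ft_force: [-0.9, 0.5, 3.7]
width: 0.002
```

move_arm:
  motion:
    - [0, 0, 0.015, 0, 0, 0, 0]
    - [0, 0, 0, 0, 0, 0, 0]

```text
time_s: 14.45
tcp_pos: [0.6013, -0.0297, 0.2985]
tcp_rot: [-0.368, -0.392, 0.613, 0.579]
ft_force: [-0.9, 0.0, 4.4]
width: -0.001
```

Run:
```python
from h import *
s=robot.get_state(); print(s["time_s"],s["tcp_pos"],s["q"].round(3),s["ft_force"].round(1))
im=robot.capture("wrist"); cv2.imwrite("pics/w11.png",im[150:350,200:440,::-1].repeat(3,0).repeat(3,1))
im=robot.capture("scene"); cv2.imwrite("pics/s11.png",cv2.resize(im[150:330,220:340,::-1],None,fx=5,fy=3.3))
```

```text
14.45 [ 0.60126682 -0.02970057  0.29852725] [ 0.31   0.844 -0.72   1.155  0.404  1.739  1.274] [-0.9  0.   4.4]
```

View pics/w11.png

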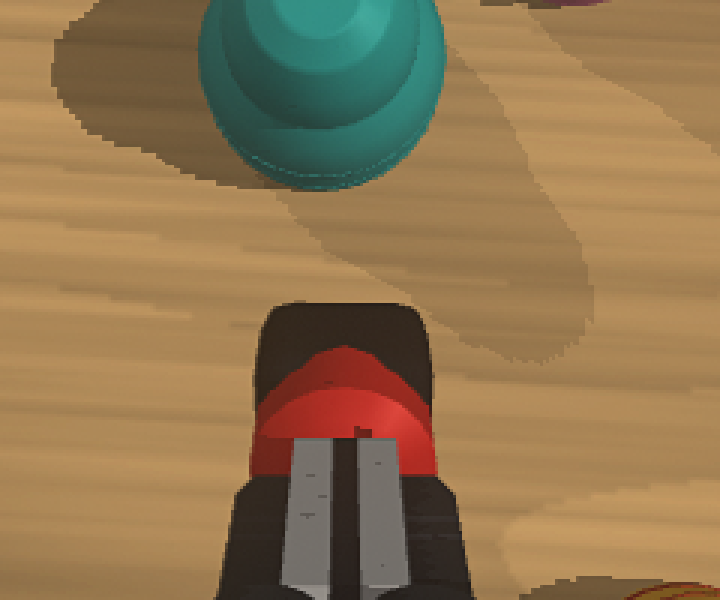

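View pics/s11.png

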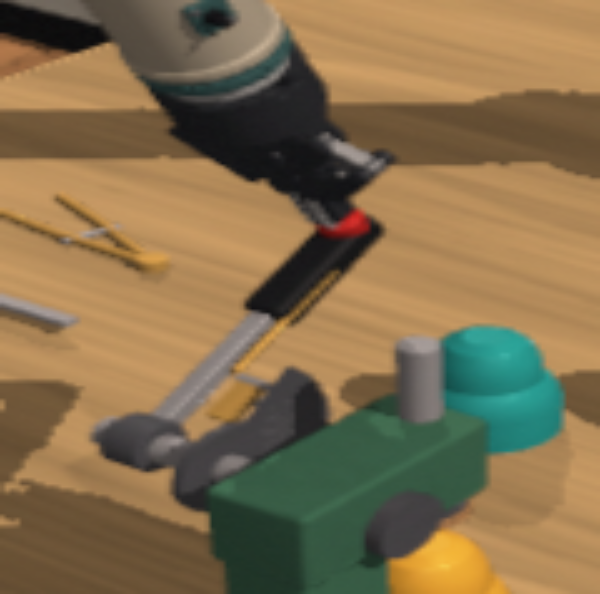

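The button is going in: the red dome at (345,400) is lower in the grip and the brass pawl has shifted. Next I'll work out the arc.

```bash
cat > arc.py <<'E'
from h import *
import sys
Y=np.radians(3.4); Rz=R.from_euler('z',Y).as_matrix(); H=np.array([.7535,-.0218,.17])
s=robot.get_state(); M=R.from_quat(s["tcp_rot"]).as_matrix(); p=s["tcp_pos"]
C=Rz.T@(p+.031*M[:,1]-H); psi0=np.arctan2(C[2],-C[0]); rad=np.hypot(C[0],C[2]); lever=.58-(psi0-.0205)
y=M[:,1]; lean0=np.degrees(np.arctan2(y[0]*np.cos(Y)+y[1]*np.sin(Y),-y[2]))
print("t",s["time_s"],"lever est",lever.round(3),"rad",rad.round(4),"Cy",C[1].round(4),"lean",lean0.round(1),"F",s["ft_force"].round(1),"q",s["q"].round(2))
def go(l1,lean1,n,rad1=.195,cy=None,op=0):
    psi1=.58-l1+.0205; w=[]; cy=C[1] if cy is None else cy
    for k in range(1,n+1):
        f=k/n; ps=psi0+(psi1-psi0)*f; r=rad+(rad1-rad)*f; Q=rot(np.radians(lean0+(lean1-lean0)*f),Y)
        w.append((H+Rz@[-r*np.cos(ps),C[1]+(cy-C[1])*f,r*np.sin(ps)]-.031*Q[:,1],Q,1))
    return plan(w,op=op)
E
python3 - <<'E'
from arc import *
go(.31,-17,8)
E
```

```text
t 14.55 lever est 0.055 rad 0.1935 Cy 0.0012 lean -24.9 F [-0.7 -0.   4.9] q [ 0.31  0.84 -0.72  1.16  0.4   1.74  1.27]
[ [0.0,0.0,0.031,0.007,-0.003,0.0,0.0],
 [0.0,0.0,0.03,0.006,-0.003,0.0,0.0],
 [0.0,0.0,0.031,0.005,-0.002,0.0,0.0],
 [0.0,0.0,0.031,0.006,-0.003,0.0,0.0],
 [0.0,0.0,0.031,0.004,-0.003,0.0,0.0],
 [0.0,0.0,0.031,0.005,-0.003,0.0,0.0],
 [0.0,0.0,0.031,0.004,-0.002,0.0,0.0],
 [0.0,0.0,0.031,0.003,-0.003,0.0,0.0] ]
```

move_arm:
  motion:
    - [0, 0, 0.02, 0.007, -0.003, 0, 0]
    - [0, 0, 0.03, 0.006, -0.003, 0, 0]
    - [0, 0, 0.031, 0.005, -0.002, 0, 0]
    - [0, 0, 0.031, 0.006, -0.003, 0, 0]

```text
time_s: 15.05
tcp_pos: [0.5883, -0.0304, 0.2798]
tcp_rot: [-0.389, -0.413, 0.599, 0.565]
ft_force: [0.6, 0.1, 5.7]
width: -0.003
```

Run:
```python
from arc import *
im=robot.capture("scene"); cv2.imwrite("pics/s12.png",cv2.resize(im[150:330,220:340,::-1],None,fx=5,fy=3.3))
im=robot.capture("wrist"); cv2.imwrite("pics/w12.png",im[150:350,200:440,::-1].repeat(3,0).repeat(3,1))
go(.45,-13,8)
```

```text
t 15.05 lever est 0.171 rad 0.1941 Cy 0.0013 lean -20.9 F [0.6 0.1 5.7] q [ 0.35  0.8  -0.74  1.29  0.41  1.59  1.25]
[ [0.0,0.0,0.032,0.004,-0.003,0.0,0.0],
 [0.0,0.0,0.034,0.004,-0.003,0.0,0.0],
 [0.0,0.0,0.034,0.004,-0.002,0.0,0.0],
 [0.0,0.0,0.034,0.003,-0.003,0.0,0.0],
 [0.0,0.0,0.034,0.002,-0.003,0.0,0.0],
 [0.0,0.0,0.034,0.002,-0.003,0.0,0.0],
 [0.0,0.0,0.034,0.002,-0.002,0.0,0.0],
 [0.0,0.0,0.034,0.0,-0.003,0.0,0.0] ]
```

View pics/s12.png

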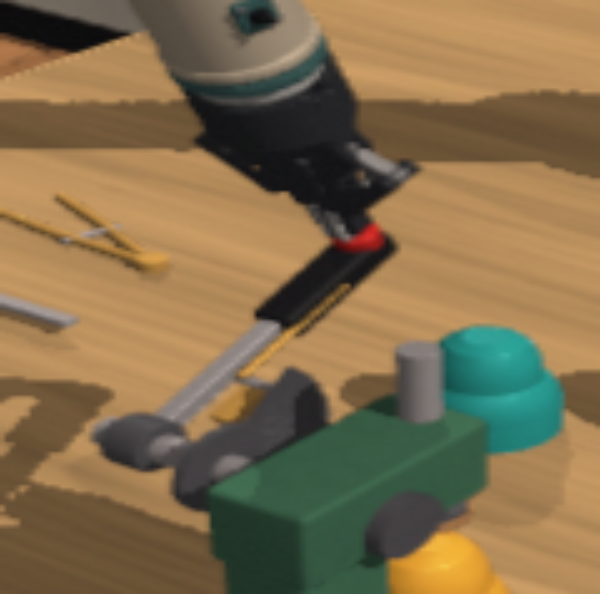

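View pics/w12.png

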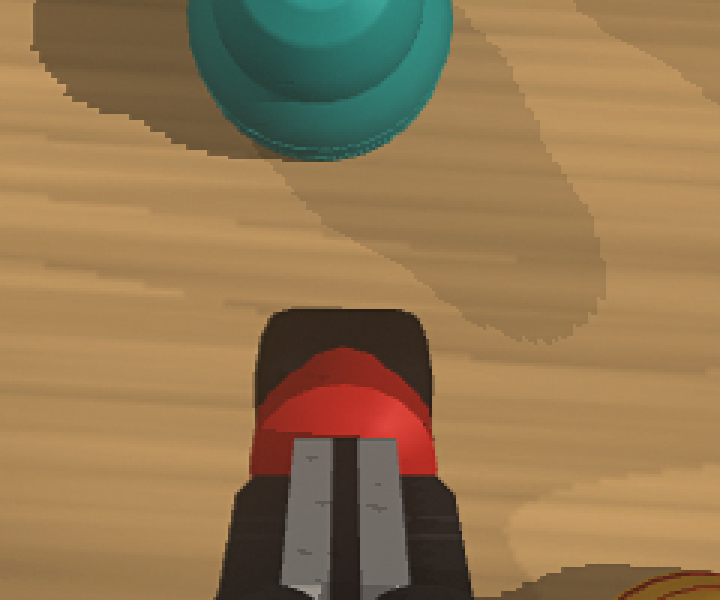

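The lever is swinging with the button held in: the grip end has come down to (395,240), and the fingertip at (345,440) is still on the dome with about 5.7 N. I'll carry on.

move_arm:
  motion:
    - [0, 0, 0.032, 0.004, -0.003, 0, 0]
    - [0, 0, 0.034, 0.004, -0.003, 0, 0]
    - [0, 0, 0.034, 0.004, -0.002, 0, 0]
    - [0, 0, 0.034, 0.003, -0.003, 0, 0]
    - [0, 0, 0.034, 0.002, -0.003, 0, 0]
    - [0, 0, 0.034, 0.002, -0.003, 0, 0]
    - [0, 0, 0.034, 0.002, -0.002, 0, 0]
    - [0, 0, 0.034, 0, -0.003, 0, 0]

```text
time_s: 16.15
tcp_pos: [0.5679, -0.0315, 0.2294]
tcp_rot: [-0.426, -0.453, 0.57, 0.537]
ft_force: [-1.7, -0.1, 6.0]
width: 0.004
```

Run:
```python
from arc import *
im=robot.capture("scene"); cv2.imwrite("pics/s13.png",cv2.resize(im[150:330,220:340,::-1],None,fx=5,fy=3.3))
im=robot.capture("wrist"); cv2.imwrite("pics/w13.png",im[150:350,200:440,::-1].repeat(3,0).repeat(3,1))
go(.74,-4,8)
```

```text
t 16.15 lever est 0.45 rad 0.1951 Cy 0.0014 lean -13.1 F [-1.7 -0.1  6. ] q [ 0.42  0.74 -0.75  1.54  0.46  1.29  1.2 ]
[ [0.0,0.0,0.033,0.0,-0.003,0.0,0.0],
 [0.0,0.0,0.035,-0.001,-0.003,0.0,0.0],
 [0.0,0.0,0.036,-0.002,-0.003,0.0,0.0],
 [0.0,0.0,0.035,-0.002,-0.004,0.0,0.0],
 [0.0,0.0,0.034,-0.003,-0.003,0.0,0.0],
 [0.0,0.0,0.035,-0.003,-0.003,0.0,0.0],
 [0.0,0.0,0.035,-0.004,-0.003,0.0,0.0],
 [0.0,0.0,0.034,-0.004,-0.003,0.0,0.0] ]
```

View pics/s13.png

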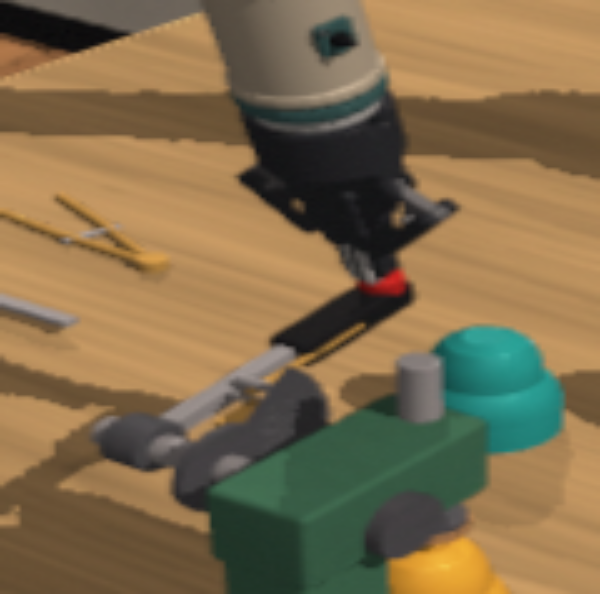

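View pics/w13.png

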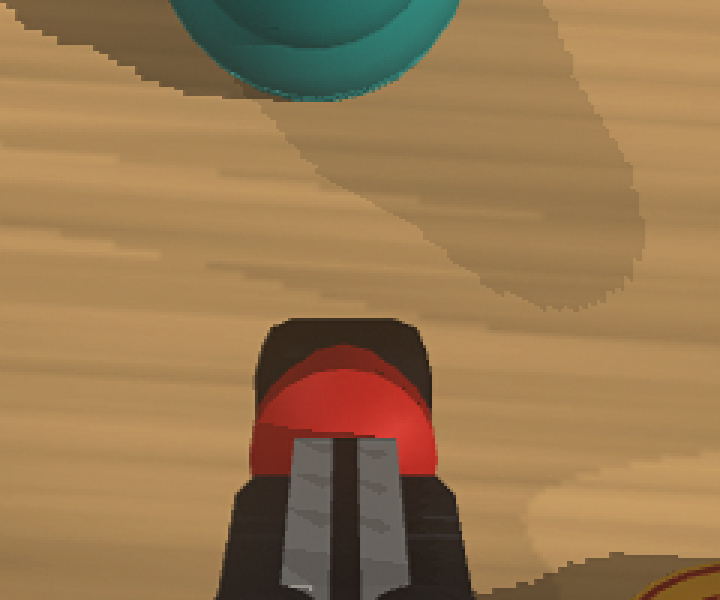

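The lever is about half way down at an estimated 0.45, the fingertip is still on the dome, and the force is about 6 N. I'll continue.

move_arm:
  motion:
    - [0, 0, 0.033, 0, -0.003, 0, 0]
    - [0, 0, 0.035, -0.001, -0.003, 0, 0]
    - [0, 0, 0.036, -0.002, -0.003, 0, 0]
    - [0, 0, 0.035, -0.002, -0.004, 0, 0]
    - [0, 0, 0.034, -0.003, -0.003, 0, 0]
    - [0, 0, 0.035, -0.003, -0.003, 0, 0]
    - [0, 0, 0.035, -0.004, -0.003, 0, 0]
    - [0, 0, 0.034, -0.004, -0.003, 0, 0]

```text
time_s: 17.25
tcp_pos: [0.5628, -0.0319, 0.174]
tcp_rot: [-0.467, -0.496, 0.532, 0.502]
ft_force: [-4.0, -0.0, 5.0]
width: 0.001
```

Run:
```python
from arc import *
go(.98,4,8)
im=robot.capture("wrist"); cv2.imwrite("pics/w14.png",im[150:350,200:440,::-1].repeat(3,0).repeat(3,1))
```

```text
t 17.25 lever est 0.739 rad 0.195 Cy 0.0012 lean -4.1 F [-4. -0.  5.] q [ 0.45  0.72 -0.73  1.75  0.56  0.97  1.11]
[ [0.0,0.0,0.029,-0.004,-0.003,0.0,0.0],
 [0.0,0.0,0.028,-0.004,-0.003,0.0,0.0],
 [0.0,0.0,0.029,-0.004,-0.002,0.0,0.0],
 [0.0,0.0,0.028,-0.005,-0.003,0.0,0.0],
 [0.0,0.0,0.028,-0.006,-0.003,0.0,0.0],
 [0.0,0.0,0.029,-0.005,-0.003,0.0,0.0],
 [0.0,0.0,0.028,-0.006,-0.003,0.0,0.0],
 [0.0,0.0,0.028,-0.006,-0.003,0.0,0.0] ]
```

View pics/w14.png

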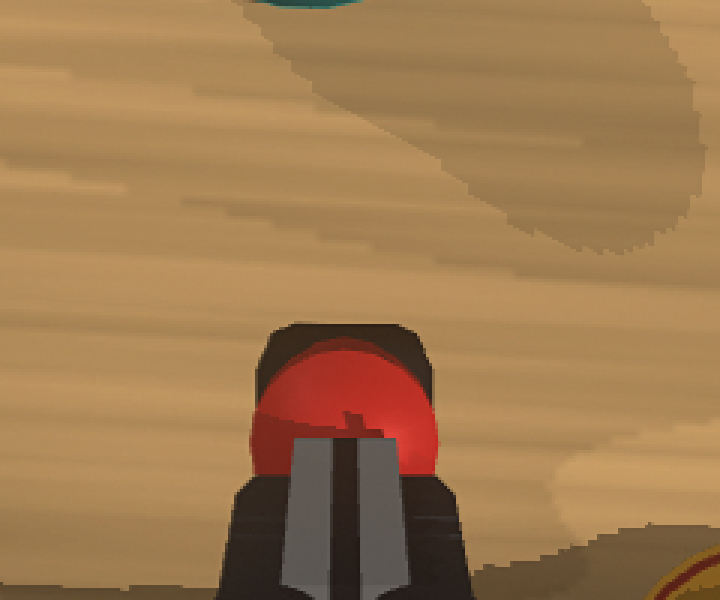

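Run:
```python
from arc import *
go(.98,5,8,rad1=.198)
```

```text
t 17.3 lever est 0.742 rad 0.1952 Cy 0.0011 lean -4.1 F [-0.3  1.2  3.2] q [ 0.45  0.72 -0.73  1.75  0.56  0.97  1.11]
[ [0.0,0.0,0.029,-0.002,-0.003,0.0,0.0],
 [0.0,0.0,0.028,-0.002,-0.003,0.0,0.0],
 [0.0,0.0,0.029,-0.002,-0.003,0.0,0.0],
 [0.0,0.0,0.029,-0.003,-0.004,0.0,0.0],
 [0.0,0.0,0.029,-0.003,-0.003,0.0,0.0],
 [0.0,0.0,0.028,-0.003,-0.003,0.0,0.0],
 [0.0,0.0,0.029,-0.004,-0.003,0.0,0.0],
 [0.0,0.0,0.029,-0.004,-0.003,0.0,0.0] ]
```

move_arm:
  motion:
    - [0, 0, 0.029, -0.002, -0.003, 0, 0]
    - [0, 0, 0.028, -0.002, -0.003, 0, 0]
    - [0, 0, 0.029, -0.003, -0.003, 0, 0]
    - [0, 0, 0.029, -0.003, -0.004, 0, 0]
    - [0, 0, 0.029, -0.003, -0.003, 0, 0]
    - [0, 0, 0.028, -0.004, -0.003, 0, 0]
    - [0, 0, 0.029, -0.004, -0.003, 0, 0]
    - [0, 0, 0.029, -0.005, -0.003, 0, 0]

```text
time_s: 18.3
tcp_pos: [0.5691, -0.0317, 0.1285]
tcp_rot: [0.506, 0.537, -0.491, -0.463]
ft_force: [-1.5, -0.4, 7.0]
width: 0.001
```

Run:
```python
from arc import *
go(1.10,8,5,rad1=.197)
im=robot.capture("wrist"); cv2.imwrite("pics/w15.png",im[150:350,200:440,::-1].repeat(3,0).repeat(3,1))
im=robot.capture("scene"); cv2.imwrite("pics/s15.png",cv2.resize(im[200:400,220:380,::-1],None,fx=4.5,fy=3))
```

```text
t 18.3 lever est 0.979 rad 0.1958 Cy 0.0011 lean 5.0 F [-1.5 -0.4  7. ] q [ 0.43  0.72 -0.65  1.92  0.72  0.65  0.97]
[ [0.0,0.0,0.023,-0.004,-0.002,0.0,0.0],
 [0.0,0.0,0.023,-0.005,-0.001,0.0,0.0],
 [0.0,0.0,0.023,-0.005,-0.002,0.0,0.0],
 [0.0,0.0,0.022,-0.005,-0.002,0.0,0.0],
 [0.0,0.0,0.023,-0.006,-0.001,0.0,0.0] ]
```

View pics/w15.png

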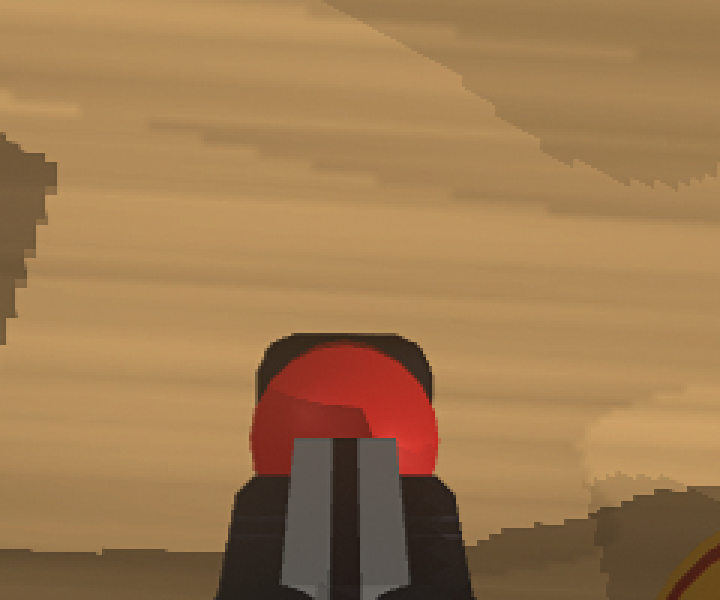

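View pics/s15.png

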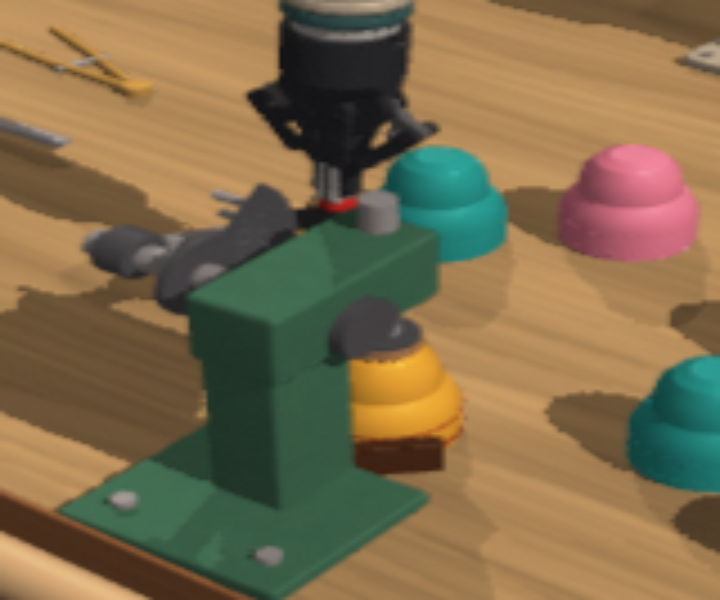

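The pad at (405,335) now meets the crown of the doll. I'll push on to the end stop and watch the force.

move_arm:
  motion:
    - [0, 0, 0.023, -0.004, -0.002, 0, 0]
    - [0, 0, 0.023, -0.005, -0.001, 0, 0]
    - [0, 0, 0.023, -0.005, -0.002, 0, 0]
    - [0, 0, 0.018, -0.004, -0.001, 0, 0]

```text
time_s: 18.9
tcp_pos: [0.5745, -0.0314, 0.1116]
tcp_rot: [0.514, 0.546, -0.481, -0.454]
ft_force: [-2.1, -0.3, 5.9]
width: 0.001
```

move_arm:
  motion:
    - [0, 0, 0.014, -0.003, -0.001, 0, 0]
    - [0, 0, 0, 0, 0, 0, 0]

```text
time_s: 19.15
tcp_pos: [0.5751, -0.0314, 0.11]
tcp_rot: [0.516, 0.547, -0.48, -0.452]
ft_force: [-5.6, -1.1, 15.9]
width: -0.001
```

Run:
```python
from arc import *
im=robot.capture("wrist"); cv2.imwrite("pics/w16.png",im[150:350,200:440,::-1].repeat(3,0).repeat(3,1))
im=robot.capture("scene"); cv2.imwrite("pics/s16.png",cv2.resize(im[200:400,220:380,::-1],None,fx=4.5,fy=3))
```

```text
t 19.15 lever est 1.08 rad 0.1968 Cy 0.001 lean 7.5 F [-5.6 -1.1 15.9] q [ 0.4   0.73 -0.6   1.95  0.79  0.55  0.9 ]
```

View pics/s16.png

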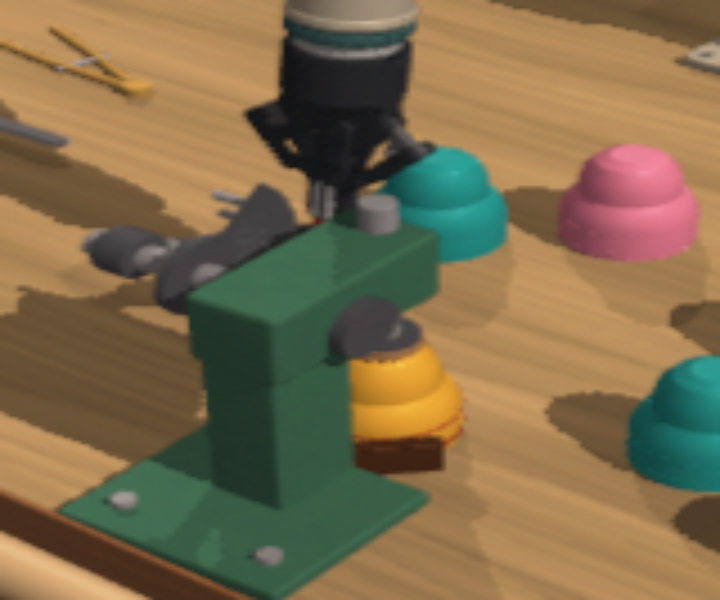

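The force rose to 16 N at an estimated angle of 1.08, which is the stop. Now I'll lift straight off so the button can spring out.

move_arm:
  motion:
    - [0, 0, -0.03, 0.008, 0, 0, 0]
    - [0, 0, -0.05, 0.012, 0, 0, 0]
    - [0, 0, -0.08, 0.012, 0, 0, 0]
    - [0, 0, -0.2, 0, 0, 0, 0]
    - [0, 0, -0.25, 0, 0, 0, 0]
    - [0, 0, -0.25, 0, 0, 0, 0]
    - [0, 0, 0, 0, 0, 0, 0]

```text
time_s: 20.12
tcp_pos: [0.5479, -0.0327, 0.2828]
tcp_rot: [0.518, 0.549, -0.478, -0.45]
ft_force: [0.5, 0.2, -0.5]
width: -0.001
```

Run:
```python
from h import *
s=robot.get_state(); print(s["time_s"],s["tcp_pos"],s["q"].round(3),s["ft_force"].round(1))
im=robot.capture("wrist"); cv2.imwrite("pics/w17.png",im[:,:,::-1])
im=robot.capture("scene"); cv2.imwrite("pics/s17.png",cv2.resize(im[200:400,220:380,::-1],None,fx=4.5,fy=3))
im=robot.capture("side"); cv2.imwrite("pics/si17.png",cv2.resize(im[150:310,260:440,::-1],None,fx=4,fy=3.5))
for c in ["wrist","scene","side"]:
  for t in ["button_top","lever_hinge"]:
    r=robot.tip_of(t,c); print(t,c,[(np.round(x["position"],1).tolist(),round(x["p"],2)) for x in r[:3]])
Y=np.radians(3.4);Rz=R.from_euler('z',Y).as_matrix();H=np.array([.7535,-.0218,.17])
for a in [1.0,1.04,1.08]:
  for bt in (0,.008):
    th=.58-a;hh=.032-bt; b=H+Rz@[-.195*np.cos(th)+hh*np.sin(th),0,.195*np.sin(th)+hh*np.cos(th)]
    print(a,bt,b.round(4),[proj(robot.camera_info(c),b).round(1) for c in ("wrist","scene","side")])
```

```text
20.125 [ 0.54788136 -0.03267017  0.28278349] [ 0.6    0.482 -0.853  1.858  0.496  0.869  1.153] [ 0.5  0.2 -0.5]
button_top wrist [([310.6, 201.8], 0.72)]
lever_hinge wrist [([311.1, 433.7], 0.93)]
button_top scene [([300.1, 267.8], 0.36)]
lever_hinge scene [([248.4, 283.2], 0.58)]
button_top side [([332.5, 268.5], 0.4), ([239.9, 209.2], 0.31)]
lever_hinge side [([383.2, 220.0], 0.59), ([338.7, 226.7], 0.4)]
1.0 0 [ 0.5627 -0.0331  0.1197] [array([312.3, 215.5]), array([296.7, 263.6]), array([334.1, 262.8])]
1.0 0.008 [ 0.566  -0.0329  0.1124] [array([312.3, 215.9]), array([296. , 266.3]), array([334.8, 264. ])]
1.04 0 [ 0.5649 -0.033   0.1121] [array([312.3, 214.4]), array([296.2, 266.2]), array([334.5, 264.2])]
1.04 0.008 [ 0.5684 -0.0328  0.1049] [array([312.3, 215.2]), array([295.5, 269. ]), array([335.3, 265.3])]
1.08 0 [ 0.5674 -0.0329  0.1046] [array([312.3, 213.7]), array([295.7, 268.9]), array([335. , 265.5])]
1.08 0.008 [ 0.5712 -0.0326  0.0976] [array([312.4, 214.9]), array([294.9, 271.7]), array([335.8, 266.5])]
```

View pics/w17.png

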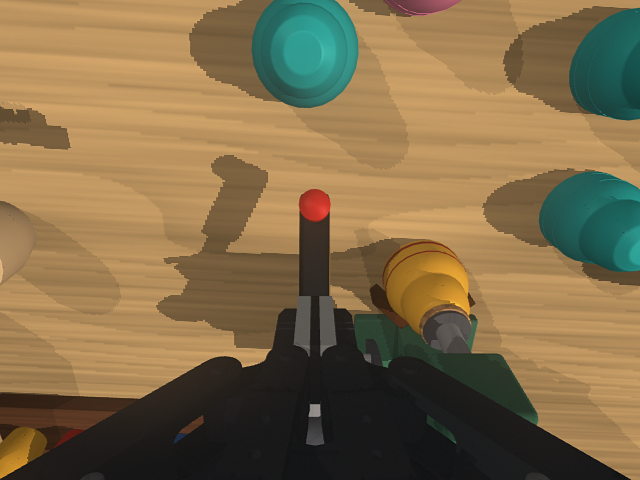

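View pics/s17.png

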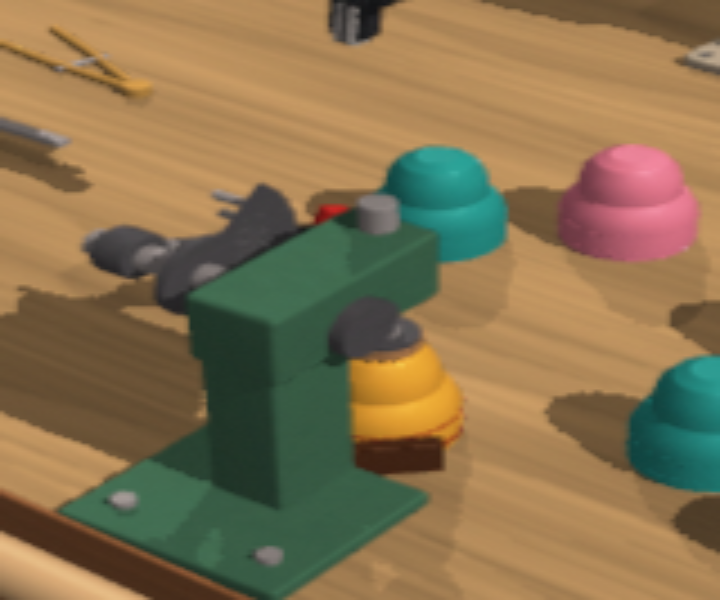

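View pics/si17.png

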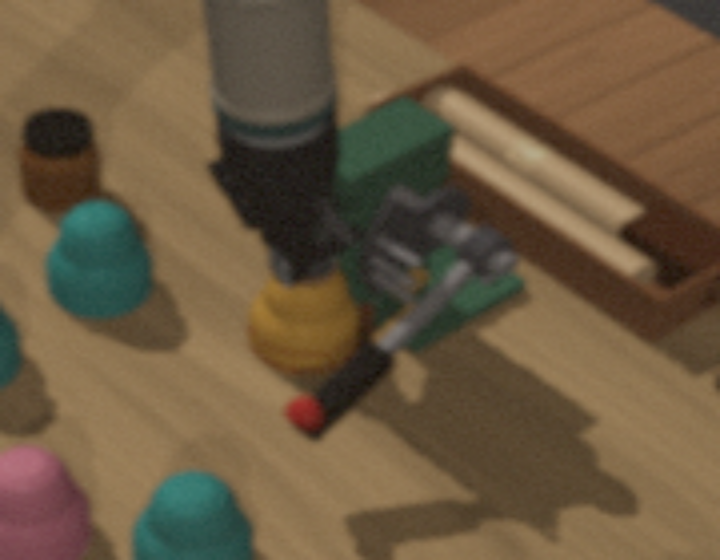

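The lever is still down and the red button stands proud at (315,205) in the wrist view. The pad sits on the doll's crown at (447,325). I'll take an oblique wrist view to check that the button is out.

Run:
```python
from h import *
plan([([.48,-.12,.27],rot(np.radians(22),np.radians(42)),8)],op=85)
```

```text
[ [85.0,-0.052,-0.001,0.044,-0.005,-0.013,-0.003],
 [85.0,-0.048,-0.004,0.049,-0.005,-0.013,-0.004],
 [85.0,-0.044,-0.006,0.052,-0.005,-0.013,-0.003],
 [85.0,-0.039,-0.009,0.055,-0.005,-0.013,-0.004],
 [85.0,-0.034,-0.011,0.058,-0.004,-0.013,-0.003],
 [85.0,-0.03,-0.014,0.06,-0.005,-0.013,-0.003],
 [85.0,-0.024,-0.015,0.062,-0.005,-0.013,-0.004],
 [85.0,-0.018,-0.019,0.063,-0.005,-0.013,-0.003] ]
```

move_arm:
  motion:
    - [85, -0.052, -0.001, 0.044, -0.005, -0.013, -0.003]
    - [85, -0.048, -0.004, 0.049, -0.005, -0.013, -0.004]
    - [85, -0.044, -0.006, 0.052, -0.005, -0.013, -0.003]
    - [85, -0.039, -0.009, 0.055, -0.005, -0.013, -0.004]
    - [85, -0.034, -0.011, 0.058, -0.004, -0.013, -0.003]
    - [85, -0.03, -0.014, 0.06, -0.005, -0.013, -0.003]
    - [85, -0.024, -0.015, 0.062, -0.005, -0.013, -0.004]
    - [85, -0.018, -0.019, 0.063, -0.005, -0.013, -0.003]

```text
time_s: 21.58
tcp_pos: [0.4799, -0.1205, 0.2704]
tcp_rot: [0.337, 0.758, -0.51, -0.226]
ft_force: [-0.2, -0.2, -0.6]
width: 0.993
```

Run:
```python
from h import *
s=robot.get_state(); print(s["time_s"],s["tcp_pos"],s["q"].round(3),s["ft_force"].round(1))
im=robot.capture("wrist"); cv2.imwrite("pics/w18.png",im[:,:,::-1]); ci=robot.camera_info("wrist")
for t in ["button_top","lever_hinge","pad"]:
    r=robot.tip_of(t,"wrist"); print(t,[(np.round(x["position"],1).tolist(),round(x["p"],2)) for x in r[:3]])
Y=np.radians(3.4);Rz=R.from_euler('z',Y).as_matrix();H=np.array([.7535,-.0218,.17])
for a in [.95,1.0,1.04,1.08]:
  th=.58-a
  f=lambda l,hh,y=0:proj(ci,H+Rz@[-l*np.cos(th)+hh*np.sin(th),y,l*np.sin(th)+hh*np.cos(th)]).round(1).tolist()
  print(a,"out",f(.195,.032),"in",f(.195,.024),"grip end near bottom",f(.208,-.012,-.013),"top",f(.208,.012,-.013),"hinge",f(0,0))
```

```text
21.575 [ 0.4798924  -0.12050846  0.2704348 ] [ 1.251  0.575 -1.224  2.058  0.41   0.639  2.161] [-0.2 -0.2 -0.6]
button_top [([322.1, 260.3], 0.94), ([336.6, 302.9], 0.3)]
lever_hinge [([208.6, 411.7], 0.61)]
pad [([337.5, 363.3], 0.95)]
0.95 out [328.2, 283.2] in [325.9, 278.6] grip end near bottom [313.5, 243.1] top [319.7, 254.0] hinge [206.5, 416.0]
1.0 out [326.3, 276.5] in [323.7, 272.5] grip end near bottom [310.6, 239.5] top [317.1, 248.8] hinge [206.5, 416.0]
1.04 out [324.5, 271.6] in [321.9, 268.2] grip end near bottom [308.1, 237.1] top [315.0, 245.2] hinge [206.5, 416.0]
1.08 out [322.6, 267.2] in [319.8, 264.2] grip end near bottom [305.5, 235.0] top [312.7, 242.0] hinge [206.5, 416.0]
```

View pics/w18.png

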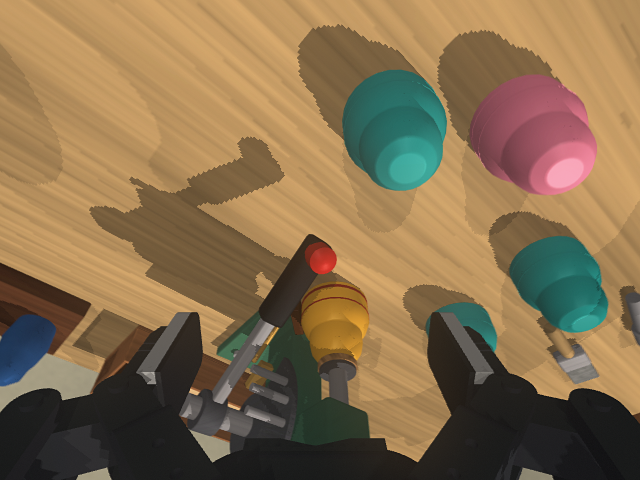

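Run:
```python
import cv2
im=cv2.imread("pics/w18.png"); cv2.imwrite("pics/w18z.png",cv2.resize(im[225:425,190:370],None,fx=4,fy=3,interpolation=cv2.INTER_CUBIC))
```

```text
(no output)
```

View pics/w18z.png

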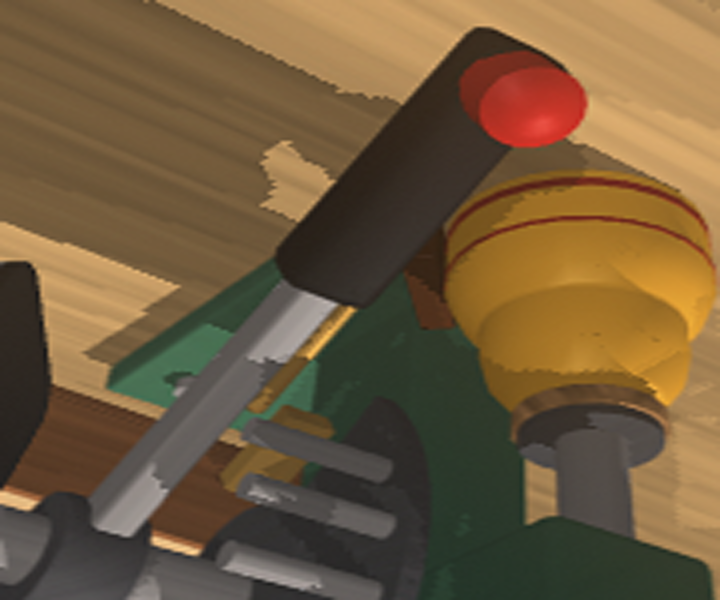

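Run:
```python
from h import *
ci=robot.camera_info("wrist")
im=cv2.imread("pics/w18.png")
hsv=cv2.cvtColor(im,cv2.COLOR_BGR2HSV); m=(cv2.inRange(hsv,(0,150,60),(6,255,255))|cv2.inRange(hsv,(172,150,60),(180,255,255)))
m[:225]=0;m[290:]=0;m[:,:290]=0;m[:,350:]=0
ys,xs=np.nonzero(m);print("obs",xs.min(),xs.max(),ys.min(),ys.max(),m.astype(bool).sum())
Y=np.radians(3.4);Rz=R.from_euler('z',Y).as_matrix();H=np.array([.7535,-.0218,.17])
t=np.linspace(0,2*np.pi,60)
for a in (1.0,1.04,1.08):
  for bt in (0,.004,.008):
    th=.58-a; P=[]
    for r,h in [(.013,.012),(.013,.0272-bt),(.009,.0299-bt),(.005,.0314-bt)]:
      for q in t:
        l=.195+r*np.cos(q); P.append(proj(ci,H+Rz@[-l*np.cos(th)+h*np.sin(th),r*np.sin(q),l*np.sin(th)+h*np.cos(th)]))
    P=np.array(P,np.float32); hl=cv2.convexHull(P); print(a,bt,P.min(0).round(1),P.max(0).round(1),"size",(P.max(0)-P.min(0)).round(1),"area",round(cv2.contourArea(hl)))
```

```text
obs 305 349 242 289 819
1.0 0 [305.8 249.4] [338.6 283.2] size [32.7 33.7] area 830
1.0 0.004 [305.8 249.4] [337.2 281.2] size [31.3 31.7] area 758
1.0 0.008 [305.8 249.4] [335.8 279.2] size [30.  29.7] area 687
1.04 0 [304.1 245.8] [336.4 278.7] size [32.2 32.8] area 794
1.04 0.004 [304.1 245.8] [334.9 276.9] size [30.8 31.1] area 728
1.04 0.008 [304.1 245.8] [333.5 275.2] size [29.4 29.3] area 663
1.08 0 [302.3 242.7] [334.1 274.6] size [31.8 31.9] area 761
1.08 0.004 [302.3 242.7] [332.6 273. ] size [30.3 30.4] area 699
1.08 0.008 [302.3 242.7] [331.1 271.5] size [28.8 28.8] area 640
```

The zoomed view shows the red button standing well out of the grip, with a 31.7 x 32.3 px outline against a predicted 31.8 x 31.9 if out and 28.8 x 28.8 if in. The pawl at (285,440) is past the last pin at (320,450), and the pad is on the doll's crown at (590,410). I'll hand it in.

Run:
```python
from bench import robot
print(robot.close_job())
```

```text
the job is handed in; nothing more can be done
None
```

The gold doll top is upright in the V-nest, the pad is down on its crown, and the lever is latched at the bottom with its button out again. I handed the job in at about 21.6 s of the 58 s, with the arm clear of everything.

- **Doll top:** I pushed it low down between the open fingers. One sideways correction had the wrong sign and brought it against the left fence first, with about 21 N on the fingers. I backed off and slid it along that fence into the nest. It then stopped hard at about 9 N with no sideways force, and it looked centred between the fences to within about 1 mm.
- **Lever:** I pressed the button in with the shut fingertips and held it in with about 5–7 N while swinging the lever. At the bottom the force rose to 16 N, with the lever angle estimated at 1.08 rad, which is its stop.
- **Last checks:** In the final close view the button's outline matched "out" (about 32 px, against 29 px if it were in). The brass pawl lay past the last pin.

The wrist view and the arm's position disagreed by about 6 mm on the doll's final position, so its seating rests on the force and the view of the fences. In the last pictures I saw none of the other things on the bench moved, but I did not measure each one.

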